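Couple the probe arm to its ball post over the sample pot

ROBOT

A 6-joint arm with a two-finger parallel gripper is mounted at the origin on the work surface. World frame = base frame: x ahead of the robot, y to its left, z up, the work surface at z = 0. Lengths are in m, angles in rad, forces in N, time in s.
With the tool pointing down it reaches from about 0.275 to 0.75 m from the base axis. Payload 10.2 kg.
Tool frame: the origin (TCP) lies midway between the tips of the shut fingers; the grasp point (between the pads) lies 19 mm behind it (env.hold_point_z is the distance from the TCP to the grasp point, in m); x points along the fingers, z is the direction in which the jaws open and shut, and the axes are right-handed (so a half turn about x gives the same grasp; the last joint's range is limited). The gripper opens to 85 mm and grips with 20 to 120 N. Pads are 22 mm wide; open, the fingers measure 114 mm over their backs; the gripper's body (76 mm by 85 mm) begins 54 mm behind the grasp point. The pads swing forward as they close: fully open they stand 13 mm farther back than shut.
Start: joints at [-1.553, 0.313, 1.498, -0, 1.331, -0.223], TCP at [0.125, -0.51, 0.204] pointing down, gripper open.
Joint ranges: [-2.94, 2.94], [-0.97, 2.17], [0.19, 2.56], [-1.23, 4.37], [0.02, 3.11], [-2.88, 2.88]. Speed limits (rad/s): [2.39, 2.39, 3.01, 3.14, 3.14, 3.14].

INTERFACE

Orientations are given as a unit quaternion [x, y, z, w].
In Python, from bench import env, kinematics, monitor, eyes, job gives the robot as it stands. The module is installed in compiled form; this text tells all that it offers. Calls block until the motion is done:
- env.reach(position, orientation): joint-space move of the TCP to a pose.
- env.movel(position, velocity=0.15, frame=None, guard=None): straight line of the TCP; frame=None keeps the orientation; velocity is the mean speed in m/s. With guard (N) it stops when the force on the tool has changed by that much, and returns True; else False.
- env.set_joints(angles): joint-space move.
- env.release() and env.close_gripper(effort=None): open the fingers fully, or close them until they stop; effort is the grip in N (None keeps the last).
- env.hold(seconds).
- kinematics.ik(position, orientation): joint angles nearest the present ones, or None.
- monitor.sense(): the state.
- eyes.grab_frame(name): name is "side" or "top"; returns a dict with "frame" (384x512x3 uint8, red, green, blue), "mtx" (3x3 intrinsics, pixels), "k1" (the pictures are not rectified: a ray, as slopes to the right and down, at radius r is drawn at 1 + k1 r^2 times it, then the intrinsics apply), "view" (4x4, takes a point from world to camera coordinates). Camera axes: x right, y down, z forward; pixel columns grow to the right and rows downward; lengths in m; the calibration is good to about 2 mm. A picture is of the moment at which its call begins. There is no depth.
A pose or a line that the arm cannot do raises env.MotionError and nothing moves.
- job.hand_in(): hands the job in, once; it reports no verdict.
The state is a dict: "clock": time; "joints": joint angles; "qvel": joint speeds; "joint_efforts": joint torques, N m; "position": TCP position; "ee_rot": TCP orientation; "contact_force": force on the tool from outside, world axes, zero at the start; "ft_torque": the same for the moment, N m; "finger_gap": opening from 0.0 (shut) to 1.0 (fully open).
Only numpy, scipy, OpenCV 4.12 (cv2) and the standard library are available. Lean on these libraries where they do the work, as an engineer would, in place of code of your own. Each camera call takes 0.05 s, during which the arm holds its last target.

TASK

Take the loose lid off the sample pot by its knob and set it down gently, knob up, in the empty steel tray. Then raise the black handle of the parked probe arm as far as it goes, lift the arm off its rack and lower its coupler fully onto the ball of the stand, with the probe hanging in the open pot. Finally press the handle fully down to lock the coupler on the ball, let go, and leave the flask, the dropper bottle and the jar on the scale where they stand; drop nothing.

Things in the scene. Friction and masses are not known exactly. Their poses are not given: they have to be found in the camera images.
- stand: Measuring stand fixed to the table, left or right of the rack. Origin on the table below the ball; z up, -x from ball to pot, roughly to the robot's right. Base plate x = -190 to 145 mm, 100 wide, 10 high. Round aluminium post, 52 mm diameter, flat top 85 mm up, under the ball. At x = -78 mm an upright rest (8 mm thick, 40 wide, top 103 mm up) carries the arm's bar.
- ball (a point): Centre of the stand's steel ball, 30 mm diameter, 107 mm above the table, on a neck of 14 mm diameter above the post. Axes as stand.
- lamp (a point): Centre of the underside of the stand's white lamp head, 290 mm above the table, 62 mm behind the ball (+x). It spans 50 mm (x) by 130 mm (y), top 306 mm up, with a crosspiece to 318 mm, and hangs from a 16 mm column at stand x = 125 mm, y = 0. It overhangs the seated coupler's handle, so reach that with the tool leaning back 20 to 50 degrees towards the pot.
- pot_mouth (a point): Centre of the mouth of the steel sample pot, 92 mm above the table, at stand x = -140 mm. The pot is fixed to the stand: outside diameter 92 mm, inside 86 mm at the rim, inner floor 14 mm above the table. Axes as stand.
- lid_knob (a point): Loose steel lid: centre of its black knob; z up its axis. Knob 25 mm diameter from 9 mm below to 10 mm above this point, top 13 mm above, a 16 mm neck beneath. Disc 104 mm diameter, its top 23 to 26 mm below this point, its rim's underside 30 mm below; a 76 mm plug ends 36 mm below. About 0.14 kg. It starts on the pot.
- lid: The same lid; origin at the centre of the plug's underside, z up its axis to the knob.
- tray: Shallow empty steel tray fixed to the table, near left or near right: 150 mm (x) by 150 mm (y), walls 4 mm thick and 12 mm high. Origin at the centre of its underside, on the table; inner floor about 4 mm above the table.
- coupler: Loose aluminium probe arm, 0.8 kg, balanced near bar_grip. Origin in the coupler box's underside, on the socket axis; z up, -x to the probe, roughly to the robot's right. Box x = -24 to 30 mm, 45 wide, 46 high, open below, socket 33 wide. Bar x = -24 to -150, 22 wide, 18 to 42 up. Handle at the back (+x). Seated: underside level on the post's top, 85 mm above the table, bar on the rest.
- rack: Parking rack fixed to the table, where the arm lies level at the start, underside 70 mm above the table. Origin on the table, about below the parked coupler's; same axes. Base x = -150 to 50 mm, 100 wide, 10 high; white block 58 wide with two side lips 8 mm high under the box; post 18 wide, 8 thick at x = -115 under the bar; nothing under the bar between them.
- bar_grip (a point): Where to grip the arm: centre of its bar (22 mm wide across y, 24 mm high), at coupler x = -52 mm, 30 mm above the coupler's underside; axes as coupler.
- socket (a point): Where the ball's centre comes to lie when the coupler is seated: on the socket axis, 22 mm above the coupler's underside; axes as coupler.
- probe_tip (a point): Lower end of the white probe (12 mm diameter, 15 mm collar) that hangs from the bar: coupler x = -140 mm, 38 mm below the coupler's underside; axes as coupler.
- handle (a joint): Angle of the coupler's handle, rad: 0 fully down (level, pointing back to +x: locked), 0.96 fully raised (55 degrees). Stiff hinge, stays where left: about 0.06 N m, 1 to 2.5 N at its end. A claw in the box moves with it: handle down, it stands under the ball and in the ball's way; above 0.5 rad it is clear. A firm pinch must turn with the handle.
- handle_grip (a point): Middle of the black grip at the handle's end, 45 mm out from the hinge and 4 mm above the line through it when down. Grip 32 mm long, 15 mm wide (across y), 16 mm thick; nothing beside or beneath it. Its x axis points along the handle, away from the hinge.
- handle_hinge (a point): Hinge of the handle, at coupler x = 26 mm, 44 mm above the coupler's underside; it turns about the coupler's y axis, the end rising from +x upwards. Turns with the handle.
- scale: White kitchen scale fixed to the table, 150 by 140 mm, 28 mm high, origin under its centre; on the side where the tray is not.
- flask: Conical flask, bystander: 72 mm diameter at the foot, 102 mm tall; origin under its centre. Leave alone.
- dropper: Small amber dropper bottle, bystander: 28 mm diameter, 62 mm tall; origin under its centre. Leave alone.
- jar: Amber jar on the scale, bystander: 52 mm diameter, 60 mm tall; origin under its centre. Leave alone.

How it is judged:
On the way, in this order (a step that is already met when the one before it is completed fails the run):
1. the lid lies knob up in the tray, let go (x of lid_knob in the frame of tray between -0.03 and 0.03 m and y of lid_knob in the frame of tray between -0.03 and 0.03 m and angle between lid_knob's own z axis and vertical below 0.12 rad and height (world z) of lid_knob below 0.052 m and contact force between the fingers and lid below 0.3 N), for 0.2 s.
2. the handle is raised (0.75 rad or more) (value of joint handle above 0.75 rad), for 0.1 s.
3. the coupler is seated on the ball with the handle still up and the probe in the pot, let go (distance between socket and ball below 0.006 m and angle between socket's own z axis and vertical below 0.06 rad and horizontal distance between probe_tip and pot_mouth below 0.036 m and height (world z) of probe_tip below 0.065 m and value of joint handle above 0.5 rad and contact force between the fingers and coupler below 0.3 N), for 0.2 s.
4. the handle is pressed down (value of joint handle below 0.08 rad and distance between socket and ball below 0.006 m and angle between socket's own z axis and vertical below 0.06 rad and horizontal distance between probe_tip and pot_mouth below 0.036 m and height (world z) of probe_tip below 0.065 m), for 0.2 s.
At the end, for the whole second after the job is handed in: Lid knob up in the tray, centre within 30 mm (x, y) of the tray's; coupler level (3 deg) on the ball, socket within 6 mm of the ball's centre; probe tip in the pot, within 36 mm of its axis, under 65 mm above the table; handle under 0.08 rad; all let go and at rest (all of step 1 and all of step 4 and contact force between the fingers and coupler below 0.3 N and linear speed of each of lid, coupler below 0.02 m/s); the robot touches nothing.
It fails at once if the flask is moved more than 25 mm or tipped (distance of flask from where it was at the start of the episode above 0.025 m or angle between flask's own z axis and vertical above 0.35 rad).
It fails at once if the dropper is moved more than 25 mm or tipped (distance of dropper from where it was at the start of the episode above 0.025 m or angle between dropper's own z axis and vertical above 0.35 rad).
It fails at once if the jar is moved more than 25 mm or tipped (distance of jar from where it was at the start of the episode above 0.025 m or angle between jar's own z axis and vertical above 0.35 rad).
It fails at once if the lid is dropped: falls free faster than 0.7 m/s (linear speed of lid above 0.7 m/s and contact force between each of the arm, the fingers and lid below 0.2 N).
It fails at once if the probe arm is dropped: falls free faster than 0.7 m/s (linear speed of coupler above 0.7 m/s and contact force between each of the arm, the fingers and coupler below 0.2 N).
It also fails if it takes over 72 s, if anything falls off the work surface, if the arm or the gripper's body presses on something with over 40 N, if the wrist force passes 120 N, or if a joint passes its speed limit or range.

## Working session

There is one attempt and no reset: what is moved stays moved. The work goes in short steps, each a Python script; the robot and the scene stay as the last script left them, time stands still between calls to the robot, and variables do not carry over. Pictures are saved under pics/ and viewed, and the job is handed in when it is done.

```bash
mkdir -p pics; ls; cat > h.py <<'E'
import numpy as np, cv2
from bench import env, kinematics, monitor, eyes, job
from scipy.spatial.transform import Rotation as R
def snap(cam,fn,crop=None,scale=1):
    g=eyes.grab_frame(cam); save(g,fn,crop,scale); return g
def save(g,fn,crop=None,scale=1):
    im=g["frame"][:,:,::-1]
    if crop: im=im[crop[1]:crop[3],crop[0]:crop[2]]
    cv2.imwrite("pics/"+fn,cv2.resize(im,None,fx=scale,fy=scale,interpolation=cv2.INTER_CUBIC))
def ray(g,u,v):
    K=g["mtx"];d=np.array([(u-K[0,2])/K[0,0],(v-K[1,2])/K[1,1]]);p=d.copy()
    for _ in range(50): p=d/(1+g["k1"]*(p@p))
    T=np.array(g["view"]);o=-T[:3,:3].T@T[:3,3]
    r=T[:3,:3].T@np.array([p[0],p[1],1]);return o,r/np.linalg.norm(r)
def atz(g,u,v,z):
    o,r=ray(g,u,v);return o+r*(z-o[2])/r[2]
def proj(g,P):
    T=np.array(g["view"]);c=T[:3,:3]@np.array(P)+T[:3,3];p=c[:2]/c[2];p=p*(1+g["k1"]*(p@p));K=g["mtx"]
    return np.array([K[0,0]*p[0]+K[0,2],K[1,1]*p[1]+K[1,2]])
def tri(g1,a,g2,b):
    A=[];B=[]
    for g,p in((g1,a),(g2,b)):
        o,r=ray(g,*p);M=np.eye(3)-np.outer(r,r);A.append(M);B.append(M@o)
    x=np.linalg.solve(A[0]+A[1],B[0]+B[1])
    return x,[proj(g1,x)-a,proj(g2,x)-b]
def st():
    s=monitor.sense();print("t",round(s["clock"],2),"p",np.round(s["position"],4),"f",np.round(s["contact_force"],1),"gap",round(s["finger_gap"],3),"j",np.round(s["joints"],3))
def quat(x,z):
    x=np.array(x,float);x/=np.linalg.norm(x);z=np.array(z,float);z-=x*(x@z);z/=np.linalg.norm(z)
    return R.from_matrix(np.column_stack([x,np.cross(z,x),z])).as_quat()
E
python3 - <<'E'
from h import *
import pickle
g1=snap("side","s0.png",None,1.5);g2=snap("top","t0.png",None,1.5)
pickle.dump((g1,g2),open("g0.pkl","wb"))
for g in(g1,g2):
    print(np.round(g["mtx"],1),g["k1"]);T=g["view"];print(np.round(T,3),-T[:3,:3].T@T[:3,3])
st();s=monitor.sense();print(s["ee_rot"],env.hold_point_z)
print(R.from_quat(s["ee_rot"]).as_matrix().round(3))
E
```

```text
pics
[[386.4   0.  252.3]
 [  0.  386.4 194.3]
 [  0.    0.    1. ]] -0.06572976799661208
[[ 0.981 -0.194  0.002 -0.558]
 [-0.1   -0.513 -0.852  0.211]
 [ 0.166  0.836 -0.523  1.044]
 [ 0.     0.     0.     1.   ]] [ 0.39493194 -0.87300467  0.72663738]
[[388.2   0.  247.6]
 [  0.  388.2 190.5]
 [  0.    0.    1. ]] 0.012066472484299966
[[ 0.000e+00 -1.000e+00  1.800e-02 -4.300e-02]
 [-9.980e-01 -1.000e-03 -6.800e-02  5.910e-01]
 [ 6.800e-02 -1.800e-02 -9.980e-01  1.219e+00]
 [ 0.000e+00  0.000e+00  0.000e+00  1.000e+00]] [ 0.50718132 -0.02030401  1.25705025]
t 0.1 p [ 0.1252 -0.5096  0.2036] f [-0.6 -0.1 -0.2] gap 1.005 j [-1.553  0.313  1.498  0.     1.331 -0.223]
[ 0.43664181  0.5566924  -0.43600636  0.5561798 ] 0.0187
[[-0.     0.971  0.238]
 [ 0.001  0.238 -0.971]
 [-1.     0.    -0.001]]
```

View pics/s0.png

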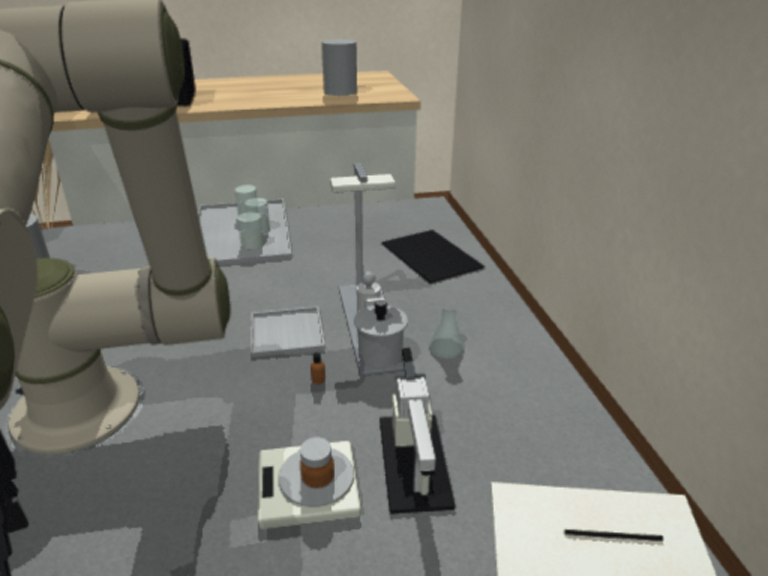

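View pics/t0.png

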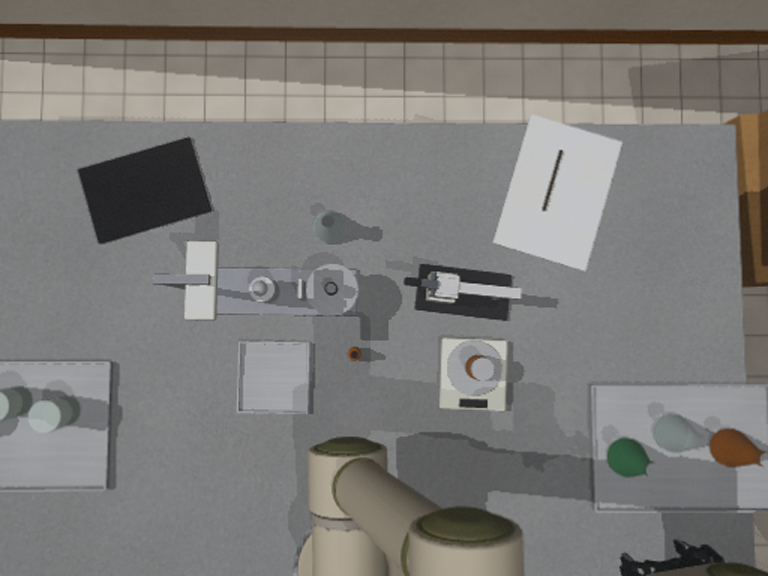

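Top view: the stand runs from the lamp (200,280) to the pot (331,288). The tray is at (275,377) and the rack at (465,290). The scale is at (474,373), the flask at (330,225) and the dropper at (355,353). I'll take enlarged crops.

```bash
python3 - <<'E'
from h import *
import pickle
g1,g2=pickle.load(open("g0.pkl","rb"))
save(g2,"t0a.png",(100,150,260,280),5);save(g2,"t0b.png",(260,165,360,225),8)
save(g1,"s0a.png",(200,110,320,250),5);save(g1,"s0b.png",(240,225,320,345),5)
E
```

```text
(no output)
```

View pics/t0a.png

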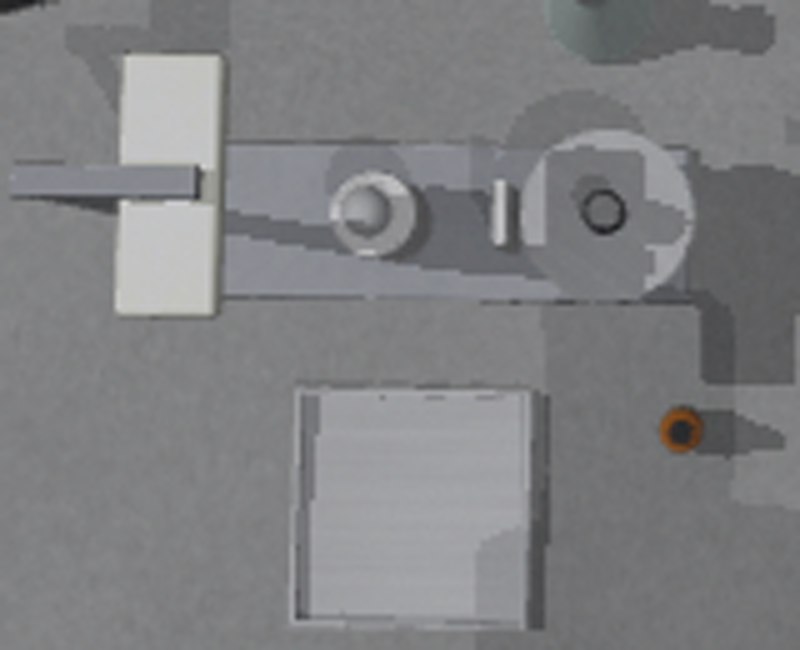

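View pics/t0b.png

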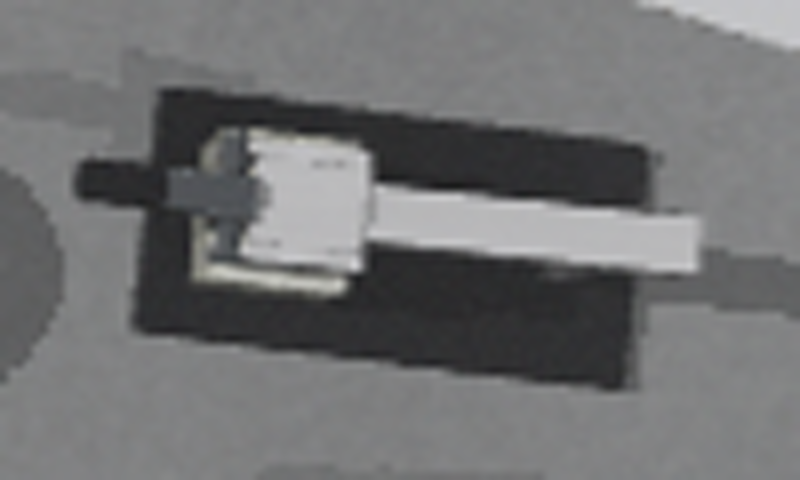

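View pics/s0a.png

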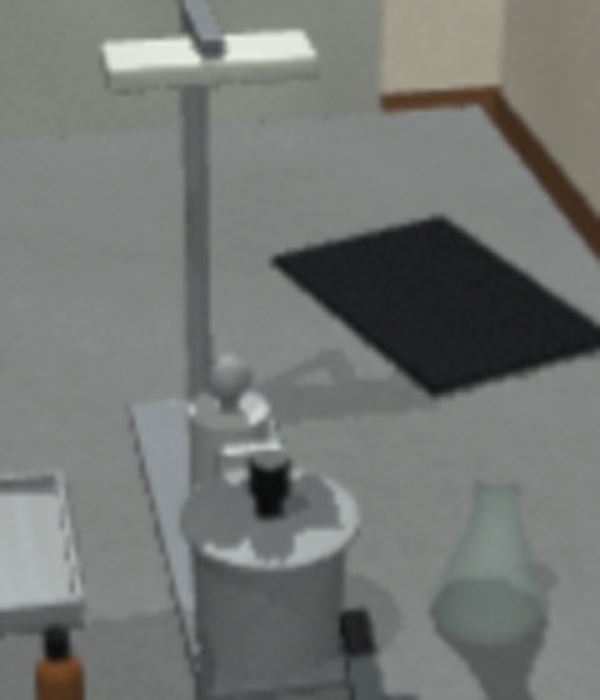

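View pics/s0b.png

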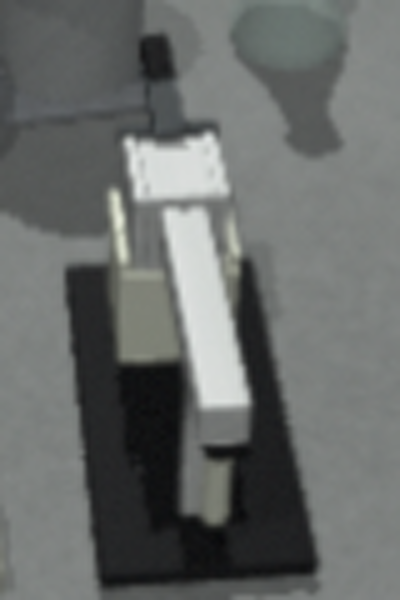

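```bash
python3 - <<'E'
from h import *
import pickle
g1,g2=pickle.load(open("g0.pkl","rb"))
f=lambda p,o,s:((np.array(p)+.5)/s-.5+np.array(o))
A=lambda *p:f(p,(100,150),5)
B=lambda *p:f(p,(260,165),8)
C=lambda *p:f(p,(200,110),5)
D=lambda *p:f(p,(240,225),5)
print("ball tri",tri(g2,A(366,209),g1,C(232,375)),"z107",atz(g2,*A(366,209),.107), atz(g1,*C(232,375),.107))
print("knobtop z", [atz(g2,*A(604,212),z) for z in(.135,)], "z ~ 92+? side", tri(g2,A(604,212),g1,C(270,461)))
print("lid disc centre", atz(g2,*A(607,214),.102))
for n,p in(("tray",[(297,387),(532,388),(528,626),(291,622)]),): 
    q=[atz(g2,*A(*x),.012) for x in p];print(np.round(q,4),np.mean(q,0))
q=[atz(g2,*A(*x),.010) for x in [(228,143),(692,148),(691,303),(221,298)]];print("base",np.round(q,4))
print("lamp corners",[np.round(atz(g2,*A(*x),.306),4) for x in [(122,54),(226,54),(217,317),(116,315)]])
q=[atz(g2,*B(*x),.010) for x in [(163,88),(652,146),(632,390),(136,329)]];print("rack",np.round(q,4),np.mean(q,0))
a=atz(g2,*B(699,244),.112);b=atz(g2,*B(375,213),.112);print("bar end",a,"start",b,np.linalg.norm(a-b),np.degrees(np.arctan2(*(b-a)[[0,1]])))
q=[atz(g2,*B(*x),.116) for x in [(250,131),(373,148),(362,272),(241,260)]];print("box",np.round(q,4))
print("handle end",atz(g2,*B(76,182),.122), "flask",atz(g2,*A(593,0),.1))
print("dropper",atz(g2,*A(682,430),.06))
E
```

```text
ball tri (array([0.58326591, 0.18042015, 0.10628239]), [array([ 0.03787236, -0.23060694]), array([-0.21581209,  0.0110405 ])]) z107 [0.5825347  0.18039753 0.107     ] [0.58373767 0.17913869 0.107     ]
knobtop z [array([0.57914069, 0.03831298, 0.135     ])] z ~ 92+? side (array([0.57978704, 0.03848033, 0.13064715]), [array([ 0.02131774, -0.12613738]), array([-0.12975387,  0.00789358])])
lid disc centre [0.58006566 0.03824638 0.102     ]
[[0.4753 0.2391 0.012 ]
 [0.4745 0.09   0.012 ]
 [0.3248 0.0914 0.012 ]
 [0.3278 0.2405 0.012 ]] [0.40058103 0.16526091 0.012     ]
base [[ 0.6312  0.2861  0.01  ]
 [ 0.6286 -0.0117  0.01  ]
 [ 0.5287 -0.0112  0.01  ]
 [ 0.5318  0.2887  0.01  ]]
lamp corners [array([0.6455, 0.2658, 0.306 ]), array([0.6457, 0.2151, 0.306 ]), array([0.5167, 0.2171, 0.306 ]), array([0.5177, 0.2659, 0.306 ])]
rack [[ 0.6407 -0.1472  0.01  ]
 [ 0.6175 -0.3452  0.01  ]
 [ 0.5189 -0.3355  0.01  ]
 [ 0.5433 -0.1358  0.01  ]] [ 0.58007896 -0.24092338  0.01      ]
bar end [ 0.57200145 -0.3355024   0.112     ] start [ 0.58335935 -0.21523203  0.112     ] 0.12080548116536192 5.394807051561271
box [[ 0.6134 -0.1685  0.116 ]
 [ 0.6072 -0.2141  0.116 ]
 [ 0.5613 -0.2095  0.116 ]
 [ 0.5657 -0.1649  0.116 ]]
handle end [ 0.59394847 -0.10364357  0.122     ] flask [0.70904876 0.04735843 0.1       ]
dropper [ 0.45010483 -0.00619561  0.06      ]
```

```bash
cat >> h.py <<'E'
YA=np.radians(5.6);YS=np.radians(0.5)
def frame(y): # coupler/stand axes for yaw y: x axis=(sin y,cos y)
    return np.array([np.sin(y),np.cos(y),0]),np.array([-np.cos(y),np.sin(y),0])
def tq(y,lean=0,sgn=1):
    "tool down, leaning back towards -x_c by lean rad (points to +x_c), jaws along y_c"
    xc,yc=frame(y)
    return quat(np.sin(lean)*xc-np.cos(lean)*np.array([0,0,1]),sgn*yc)
KNOB=np.array([.5797,.0384,.122]);TRAY=np.array([.4006,.1652,0]);BALL=np.array([.5829,.1803,.107])
CP=np.array([.5863,-.188,.070])
def loc(o,y,x,z):
    return np.asarray(o)+frame(y)[0]*x+np.array([0,0,z])
E
python3 - <<'E'
from h import *
for sgn in(1,-1):
    print(sgn)
    for p,y,l in [((.5797,.0384,.2),YS,0),((.5797,.0384,.105),YS,0),((.4006,.1652,.023),YS,0),((.4006,.1652,.2),YS,0),(loc(CP,YA,71,.05),YA,0)][:4]:
        j=kinematics.ik(np.array(p),tq(y,l,sgn));print(None if j is None else np.round(j,2))
    for a in range(0,56,11):
        for L0 in(-25,-15,0):
            t=np.radians(a);l=np.radians(a+L0)
            g=loc(CP,YA,.026+.045*np.cos(t)-.004*np.sin(t),.044+.045*np.sin(t)+.004*np.cos(t))
            xc=frame(YA)[0];d=np.sin(l)*xc-np.cos(l)*np.array([0,0,1])
            j=kinematics.ik(g+.017*d,tq(YA,l,sgn));print(a,L0,None if j is None else np.round(j,2))
    for x,z in((0,.15),(0,.085)):
        j=kinematics.ik(loc((BALL[0],BALL[1],0),YS,-.052,z+.03-.017),tq(YS,0,sgn));print("seat",None if j is None else np.round(j,2))
    for l in(25,35,45):
        j=kinematics.ik(loc((BALL[0],BALL[1],0),YS,.071,.14),tq(YS,np.radians(l),sgn));print("press",l,None if j is None else np.round(j,2))
E
```

```text
1
None
None
None
None
0 -25 None
0 -15 None
0 0 [-0.39  0.58  1.38 -0.    1.19  2.85]
11 -25 None
11 -15 None
11 0 [-0.47  0.59  1.35  0.19  1.28  2.71]
22 -25 None
22 -15 [-0.45  0.57  1.35  0.12  1.27  2.75]
22 0 [-0.55  0.62  1.31  0.35  1.39  2.59]
33 -25 [-0.46  0.57  1.33  0.14  1.29  2.74]
33 -15 [-0.53  0.6   1.31  0.29  1.37  2.63]
33 0 [-0.62  0.67  1.28  0.49  1.52  2.51]
44 -25 [-0.55  0.6   1.3   0.3   1.4   2.62]
44 -15 [-0.61  0.64  1.27  0.44  1.5   2.54]
44 0 [-0.68  0.73  1.24  0.62  1.65  2.45]
55 -25 [-0.62  0.65  1.26  0.45  1.52  2.53]
55 -15 [-0.67  0.71  1.23  0.57  1.62  2.47]
55 0 [-0.73  0.8   1.19  0.74  1.78  2.42]
seat None
seat None
press 25 None
press 35 [-0.05  0.56  1.44  0.65  1.24  2.85]
press 45 [-0.11  0.59  1.49  0.82  1.29  2.7 ]
-1
[-0.14  0.44  1.33 -0.    1.37 -0.13]
[-0.14  0.52  1.45 -0.    1.16 -0.13]
[ 0.12  0.37  1.97 -0.    0.8   0.13]
[ 0.12  0.11  1.76 -0.    1.27  0.13]
0 -25 [-0.2   0.6   1.4  -0.48  1.13  0.1 ]
0 -15 [-0.28  0.58  1.4  -0.29  1.13 -0.06]
0 0 [-0.39  0.58  1.38 -0.    1.19 -0.29]
11 -25 [-0.29  0.57  1.39 -0.26  1.
[... 156 characters left out ...]
  0.57  1.35  0.12  1.27 -0.39]
22 0 [-0.55  0.62  1.31  0.35  1.39 -0.55]
33 -25 [-0.46  0.57  1.33  0.14  1.29 -0.41]
33 -15 [-0.53  0.6   1.31  0.29  1.37 -0.51]
33 0 [-0.62  0.67  1.28  0.49  1.52 -0.63]
44 -25 [-0.55  0.6   1.3   0.3   1.4  -0.52]
44 -15 [-0.61  0.64  1.27  0.44  1.5  -0.6 ]
44 0 [-0.68  0.73  1.24  0.62  1.65 -0.69]
55 -25 [-0.62  0.65  1.26  0.45  1.52 -0.61]
55 -15 [-0.67  0.71  1.23  0.57  1.62 -0.67]
55 0 [-0.73  0.8   1.19  0.74  1.78 -0.72]
seat [ 0.02  0.5   1.33 -0.    1.31  0.03]
seat [ 0.02  0.56  1.41 -0.    1.17  0.03]
press 25 [ 0.03  0.55  1.39  0.47  1.22 -0.13]
press 35 [-0.05  0.56  1.44  0.65  1.24 -0.29]
press 45 [-0.11  0.59  1.49  0.82  1.29 -0.44]
```

```bash
python3 - <<'E'
from h import *
q=tq(YS,0,-1)
env.reach(KNOB*[1,1,0]+[0,0,.19],q);st()
snap("top","t1.png",(190,150,310,240),6);snap("side","s1.png",(200,100,340,250),4)
E
```

```text
t 2.62 p [0.5797 0.0376 0.19  ] f [-1.9 -0.3  0.2] gap 1.001 j [-0.137  0.447  1.343 -0.     1.351 -0.127]
```

View pics/s1.png

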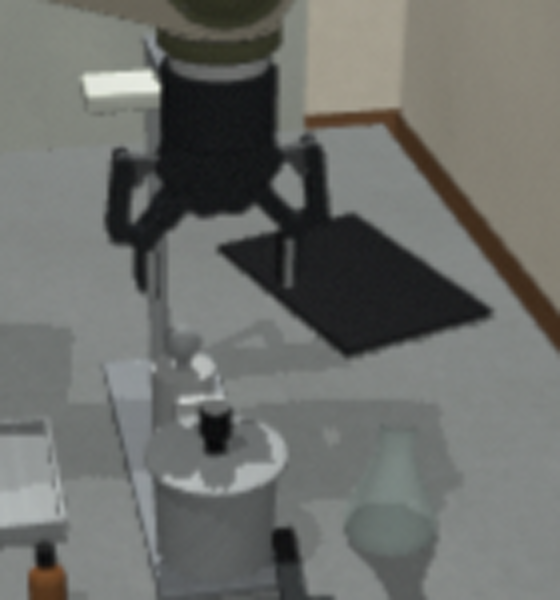

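The open fingers at (140,270) and (288,270) straddle the knob at (216,425) evenly, so I'll descend and grip.

```bash
python3 - <<'E'
from h import *
print(env.movel(KNOB*[1,1,0]+[0,0,.105],velocity=.12,guard=15));st()
env.close_gripper(40);st()
env.movel(KNOB*[1,1,0]+[0,0,.175],velocity=.1);st()
snap("side","s2.png",(200,100,340,250),4)
E
```

```text
False
t 3.58 p [0.5802 0.0383 0.1058] f [-0.3  0.6  0.4] gap 0.998 j [-0.135  0.524  1.453 -0.     1.163 -0.127]
t 4.27 p [0.5799 0.0384 0.106 ] f [-3.1 -0.6  7.7] gap 0.215 j [-0.135  0.523  1.454 -0.     1.164 -0.127]
t 5.12 p [0.5793 0.0384 0.1742] f [-0.2 -0.1 -0.7] gap 0.002 j [-0.135  0.459  1.367 -0.     1.317 -0.127]
```

View pics/s2.png

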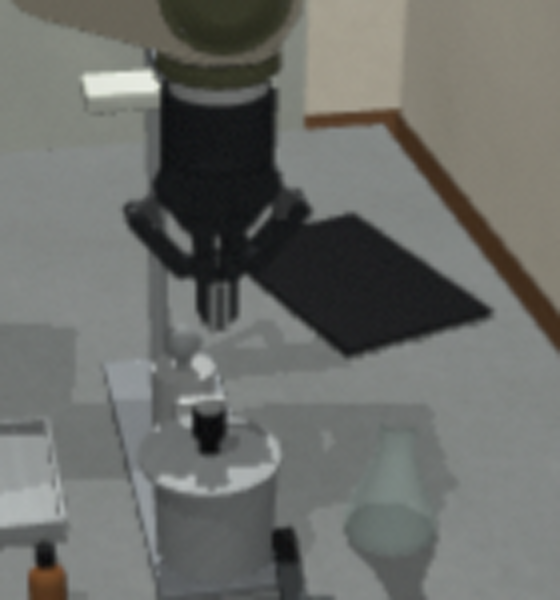

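The fingers came up empty (gap 0.002) and the lid is still on the pot, with its knob at (210,425). I need to find out where the pads missed.

```bash
python3 - <<'E'
from h import *
import pickle
g=snap("side","s3.png",(235,150,285,240),8)
print(monitor.sense()["ee_rot"],tq(YS,0,-1))
s=monitor.sense()
print("tcp proj crop",(proj(g,s["position"])+.5-[235,150])*8)
g2=snap("top","t3.png",(190,150,310,240),6)
print("tcp proj top",(proj(g2,s["position"])+.5-[190,150])*6)
for z in(.122,.132):
    print((proj(g,KNOB*[1,1,0]+[0,0,z])+.5-[235,150])*8)
E
```

```text
[ 0.00313941  0.70764012 -0.00301377  0.70655964] [ 0.00308533  0.70710005 -0.00308533  0.70710005]
tcp proj crop [150.94719036 313.89132861]
tcp proj top [180.75534433 249.17095049]
[151.48994346 438.90746419]
[151.57947596 415.41637532]
```

View pics/s3.png

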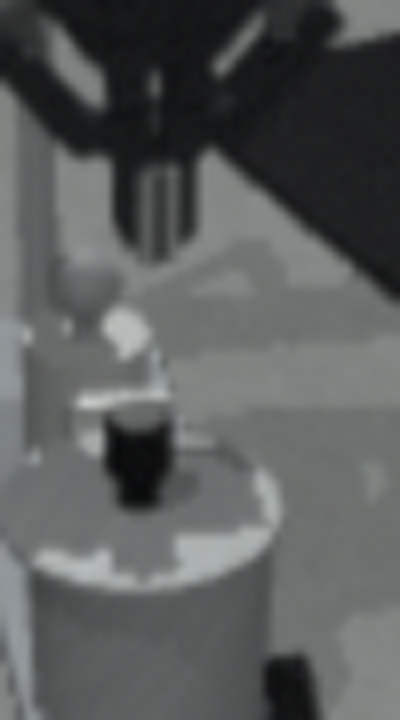

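View pics/t3.png

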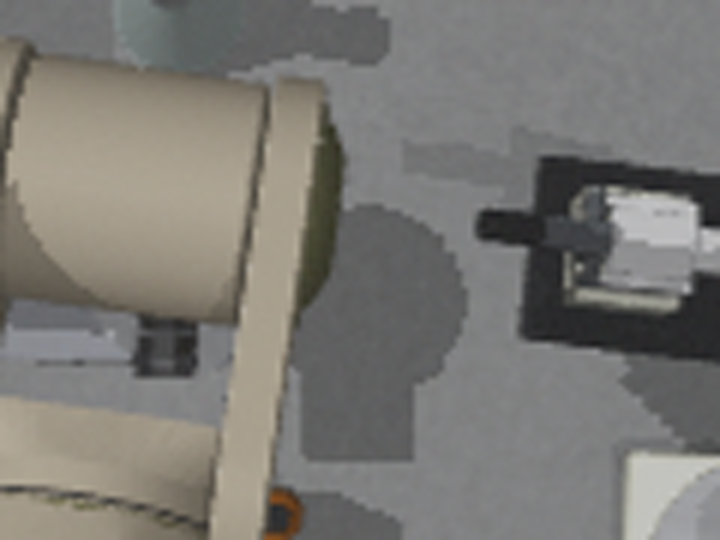

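```bash
python3 - <<'E'
from h import *
import pickle
g1,g2=pickle.load(open("g0.pkl","rb"))
for dz in(0,.013,.02,.03,.04):
    print(dz,[((proj(g1,[.5797+s*.048,.0376,.19+dz])+.5-[200,100])*4).round() for s in(-1,1)])
E
```

```text
0 [array([148., 345.]), array([284., 331.])]
0.013 [array([148., 328.]), array([284., 315.])]
0.02 [array([147., 319.]), array([284., 306.])]
0.03 [array([147., 306.]), array([285., 294.])]
0.04 [array([147., 293.]), array([285., 281.])]
```

```bash
python3 - <<'E'
from h import *
import pickle
env.release();g=snap("side","s4.png",(235,120,300,240),6);st()
# knob top centre now from side crop s3 (139,412)
print(atz(g,(139+.5)/8-.5+235,(413+.5)/8-.5+150,.135))
E
```

```text
t 6.1 p [0.5797 0.0384 0.175 ] f [0.3 0.  0.3] gap 1.004 j [-0.135  0.458  1.366 -0.     1.317 -0.127]
[0.57480156 0.03586487 0.135     ]
```

Both views agree that the real fingertips sit about 22 mm further back than the reported TCP: 52 px in s3 and about 23 mm in s1. The first grip therefore only caught the top bevel of the knob and nudged the lid by about 4 mm in -x. I'll correct for this and retry, with a guard on the descent.

```bash
python3 - <<'E'
from h import *
K=np.array([.5757,.0384,0])
env.movel(K+[0,0,.15],velocity=.15)
print(env.movel(K+[0,0,.083],velocity=.08,guard=8));st()
snap("side","s5.png",(235,120,300,240),6)
E
```

```text
False
t 7.4 p [0.576  0.0383 0.0836] f [-0.3  0.9  0.5] gap 0.998 j [-0.136  0.542  1.489 -0.     1.11  -0.128]
```

View pics/s5.png

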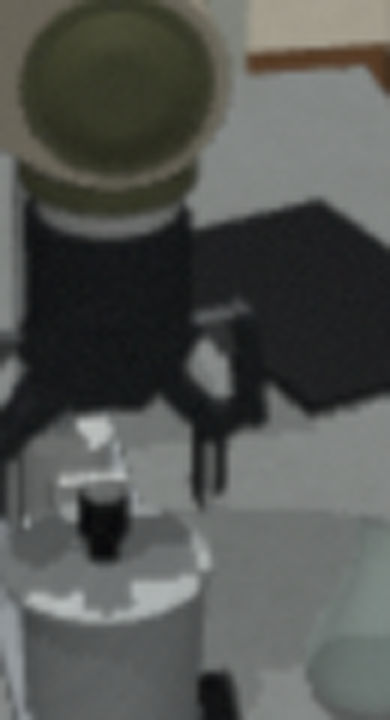

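The fingers straddle the knob, with the right tip at (205,505) and the knob spanning rows 490 to 555. There was no contact on the way down, so I'll close.

```bash
python3 - <<'E'
from h import *
K=np.array([.5757,.0384,0])
env.close_gripper(40);st()
env.movel(K+[0,0,.113],velocity=.06);st()
snap("side","s6.png",(215,120,300,240),6)
E
```

```text
t 8.04 p [0.5758 0.0384 0.0832] f [-0.  -1.   2.8] gap 0.275 j [-0.136  0.542  1.489  0.     1.11  -0.128]
t 8.69 p [0.5756 0.0384 0.1129] f [-0.4  0.7 -1.1] gap 0.275 j [-0.136  0.508  1.459  0.     1.175 -0.128]
```

View pics/s6.png

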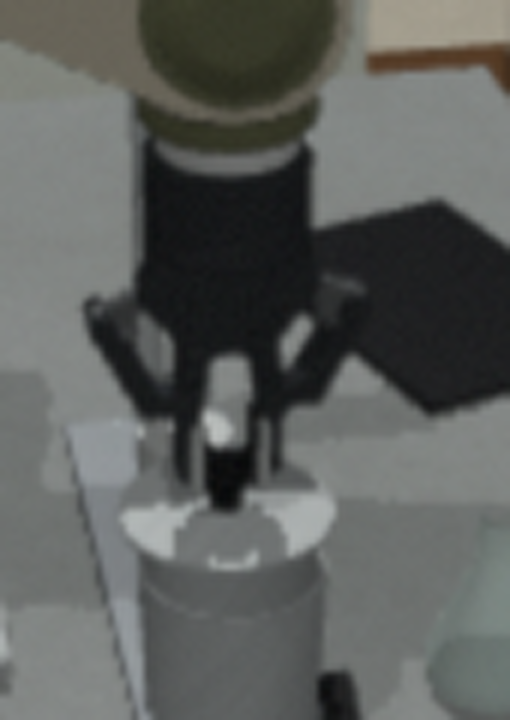

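The lid is held level (gap 0.275) and clear of the rim. Next I'll carry it to the tray.

```bash
python3 - <<'E'
from h import *
K=np.array([.5757,.0384,0]);T=TRAY.copy()
env.movel(K+[0,0,.155],velocity=.12)
env.movel(T+[0,0,.155],velocity=.15)
env.movel(T+[0,0,.04],velocity=.12,guard=15);st()
print(env.movel(T+[0,0,.010],velocity=.04,guard=6));st()
snap("side","s7.png",(130,150,250,270),5);snap("top","t7.png",(140,210,240,290),6)
E
```

```text
t 11.94 p [0.401  0.1653 0.0405] f [ 0.3 -0.6 -0. ] gap 0.272 j [ 0.119  0.338  1.957 -0.     0.846  0.128]
False
t 12.84 p [0.4008 0.1652 0.0101] f [-0.4 -0.5 -2. ] gap 0.279 j [0.119 0.397 1.978 0.    0.766 0.128]
```

View pics/s7.png

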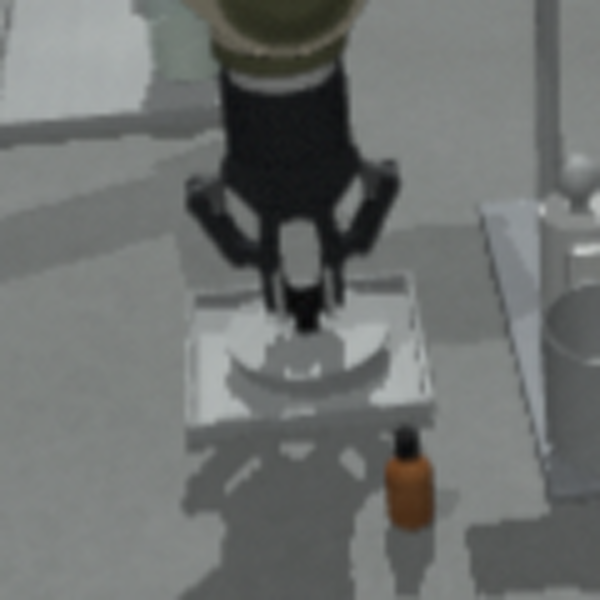

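View pics/t7.png

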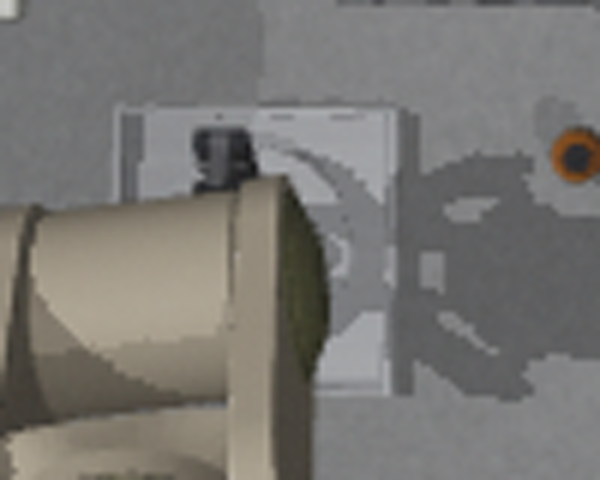

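The lid hovers level inside the tray, with the knob at (305,310) in the side crop. I'll lower it until it touches.

```bash
python3 - <<'E'
from h import *
T=TRAY.copy()
print(env.movel(T+[0,0,-.004],velocity=.02,guard=4));st()
env.release();env.hold(.2);st()
env.movel(T+[0,0,.12],velocity=.15)
P=np.array([.40,.05,.2]);
env.reach(np.array([.45,-.15,.2]),tq(YA,0,-1));st()
snap("side","s8.png",None,1.5);snap("top","t8.png",None,1.5)
snap("top","t8b.png",(140,210,240,290),6)
E
```

```text
True
t 13.44 p [0.4006 0.1652 0.0011] f [-0.8  0.1  6.1] gap 0.276 j [ 0.119  0.416  1.983 -0.     0.743  0.128]
t 14.27 p [0.4003 0.1651 0.0009] f [ 0.6 -0.1 -0.4] gap 0.999 j [ 0.119  0.416  1.983 -0.     0.743  0.128]
t 16.46 p [ 0.45   -0.149   0.1996] f [-0.6  0.3 -0.8] gap 0.996 j [-0.568  0.205  1.651  0.     1.287 -0.471]
```

View pics/s8.png

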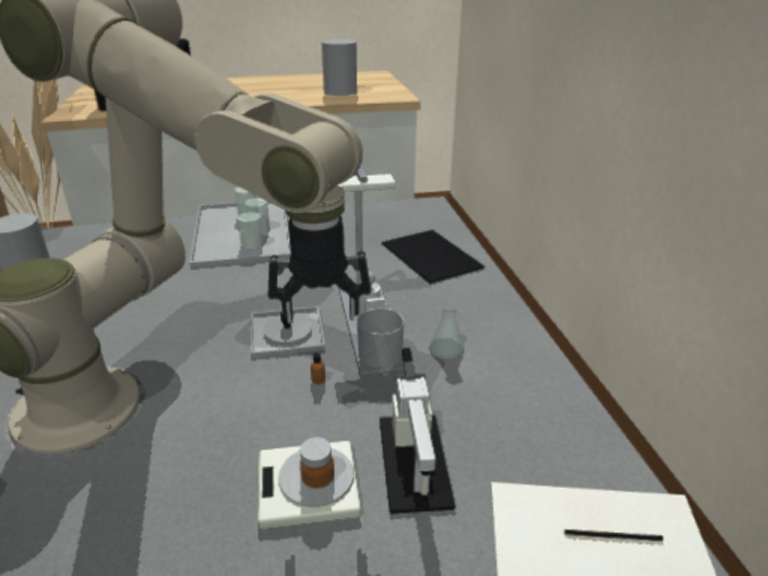

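View pics/t8.png

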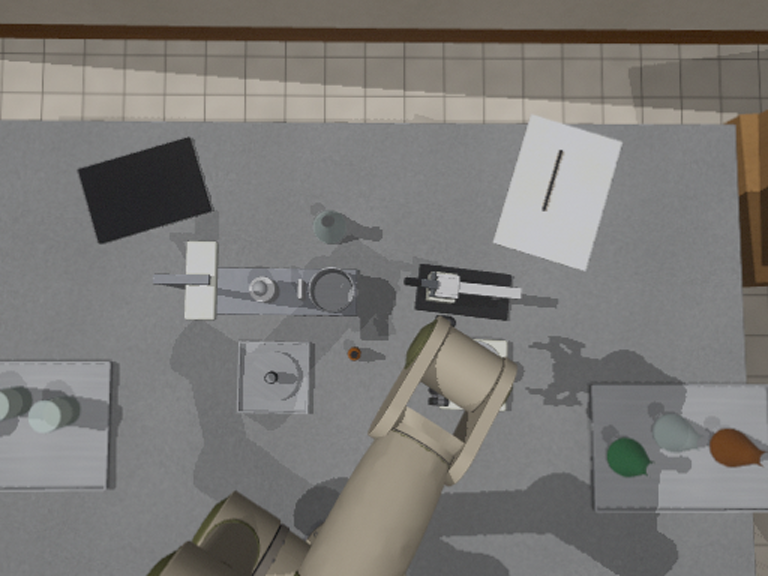

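View pics/t8b.png

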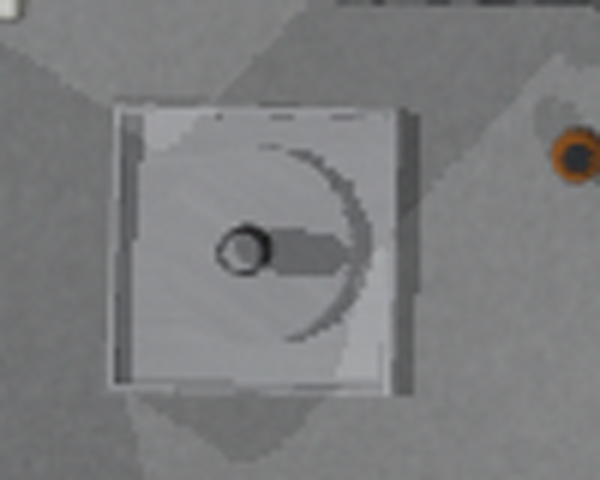

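The lid lies in the tray, knob up, at (242,250) in a tray spanning 112 to 392. That is about 3 mm off centre. The other objects haven't moved. Next is the handle.

```bash
cat >> h.py <<'E'
CP=np.array([.5863,-.189,.070])
GO=.040
def hgrip(o,y,t,lean,back=0,r=.045,h=.004):
    g=loc(o,y,.026+r*np.cos(t)-h*np.sin(t),.044+r*np.sin(t)+h*np.cos(t))
    d=np.sin(lean)*frame(y)[0]-np.cos(lean)*np.array([0,0,1])
    return g+(GO-back)*d,tq(y,lean,-1)
E
python3 - <<'E'
from h import *
L0=np.radians(-15)
p,q=hgrip(CP,YA,0,L0,.09)
env.reach(p,q);st()
p,q=hgrip(CP,YA,0,L0,.0)
print(env.movel(p,velocity=.1,guard=8));st()
snap("side","s9.png",(225,150,325,270),5);snap("top","t9.png",(220,140,360,240),5)
E
```

```text
t 17.29 p [ 0.5944 -0.1048  0.166 ] f [-0.2 -1.2  0.3] gap 1.003 j [-0.248  0.521  1.319 -0.271  1.273 -0.075]
False
t 18.34 p [ 0.5926 -0.1287  0.0801] f [-0.1  0.7 -0.3] gap 1.0 j [-0.287  0.607  1.417 -0.292  1.084 -0.057]
```

View pics/s9.png

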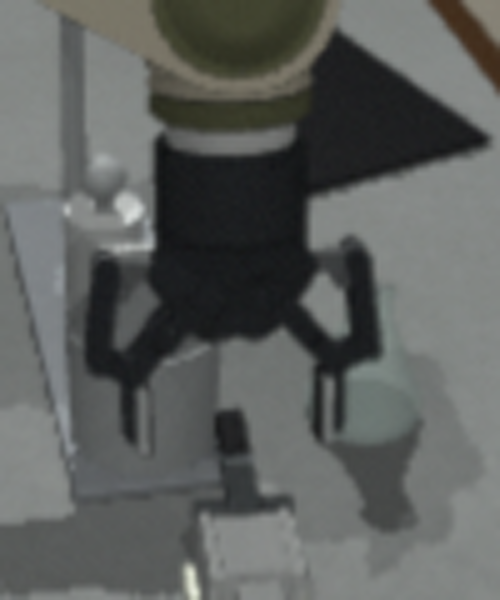

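View pics/t9.png

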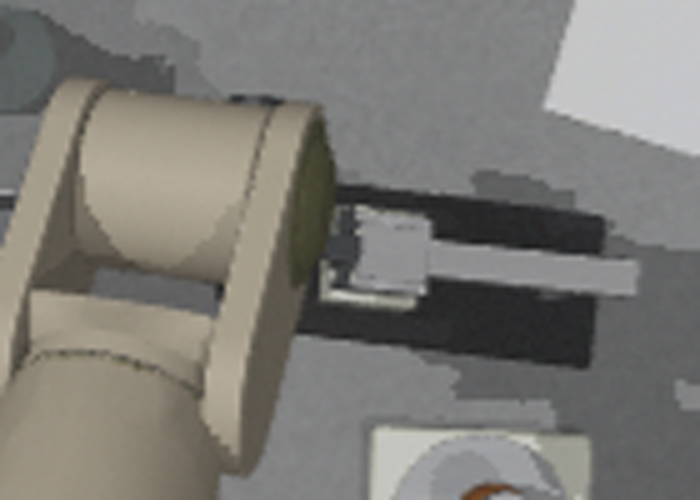

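The handle at (232,432) lies midway between the pads at (145,420) and (325,410). I'll pinch it lightly and raise it along its arc.

```bash
python3 - <<'E'
from h import *
env.close_gripper(20);st()
for a in(11,22,33,44,54):
    t=np.radians(a);p,q=hgrip(CP,YA,t,t-np.radians(15))
    env.movel(p,velocity=.06,frame=q)
    s=monitor.sense();print(a,round(s["clock"],2),np.round(s["contact_force"],1),np.round(s["ft_torque"],2),round(s["finger_gap"],3))
snap("side","s10.png",(225,150,325,270),5)
E
```

```text
t 19.08 p [ 0.5921 -0.1286  0.0793] f [0.  0.9 1.3] gap 0.173 j [-0.287  0.607  1.418 -0.292  1.084 -0.056]
11 19.43 [-0.1 -2.1 -4.8] [-0.11 -0.16  0.19] 0.172
22 19.77 [ 0.2 -1.4 -5.1] [-0.27 -0.07  0.09] 0.172
33 20.11 [-0. -2. -5.] [-0.53  0.03 -0.01] 0.171
44 20.45 [-0.8 -1.3 -5.2] [-0.73  0.04  0.08] 0.168
54 20.77 [-0.  -1.3 -5.1] [-1.    0.01 -0.01] 0.166
```

View pics/s10.png

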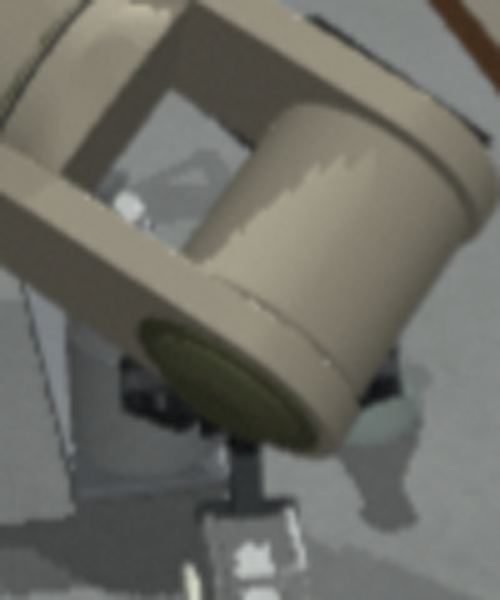

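```bash
python3 - <<'E'
from h import *
snap("top","t11.png",(220,140,360,240),5)
snap("side","s11.png",(220,200,330,345),5)
E
```

```text
(no output)
```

View pics/t11.png

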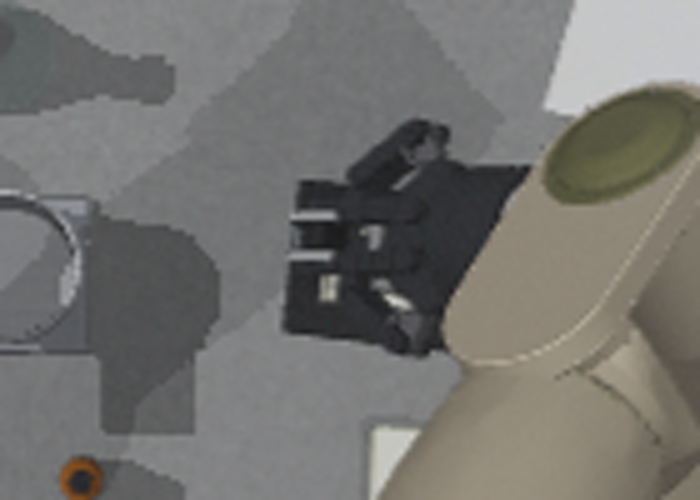

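View pics/s11.png

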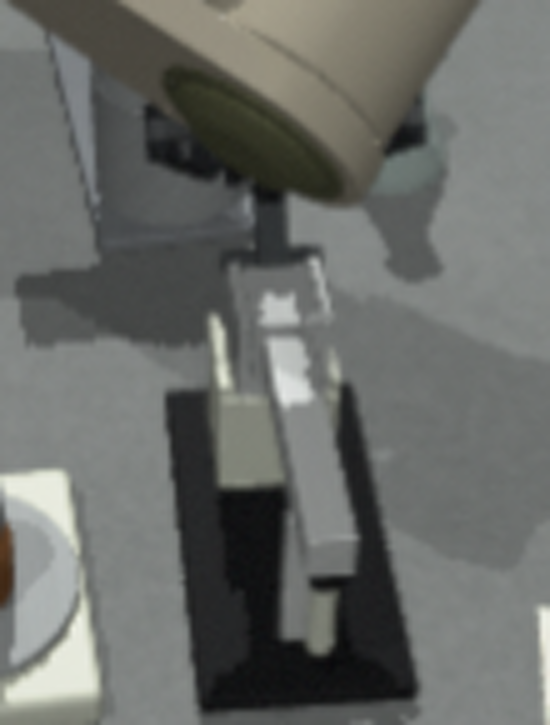

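The box and bar edges match the start picture within about 2 px, so the handle turned and the arm stayed in the rack. I'll release and back off along the tool axis.

```bash
python3 - <<'E'
from h import *
env.release();t=np.radians(54)
p,q=hgrip(CP,YA,t,t-np.radians(15),.1);p=p+[0,0,.03]
env.movel(p,velocity=.15);st()
import pickle
env.reach(loc(CP,YA,-.052,.15)+[-.12,0,0],tq(YA,0,-1));st()
g1=snap("side","s12.png",(220,200,330,345),5);g2=snap("top","t12.png",(260,165,360,225),8)
pickle.dump((g1,g2),open("g12.pkl","wb"))
E
```

```text
t 22.59 p [ 0.5872 -0.1771  0.2286] f [-0.4 -0.1  0.4] gap 0.999 j [-0.73   0.673  1.044  0.553  1.83  -0.6  ]
t 23.18 p [ 0.4614 -0.24    0.22  ] f [ 0.4 -0.1 -0.4] gap 0.999 j [-0.706  0.291  1.485  0.002  1.366 -0.609]
```

View pics/t12.png

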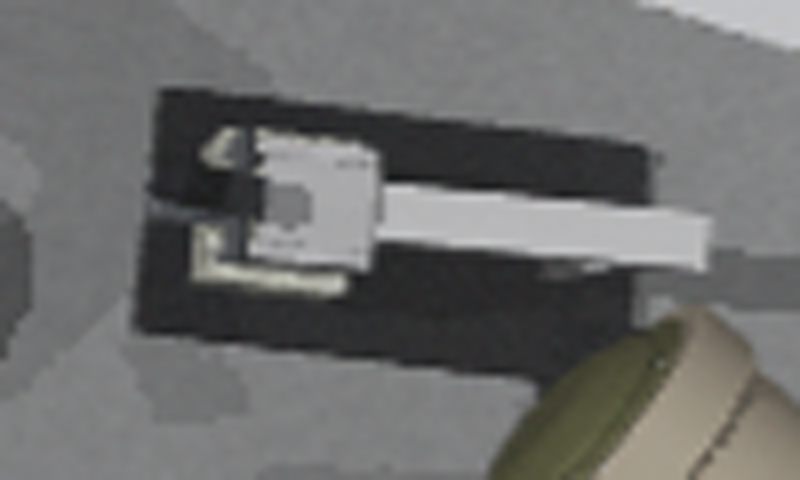

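View pics/s12.png

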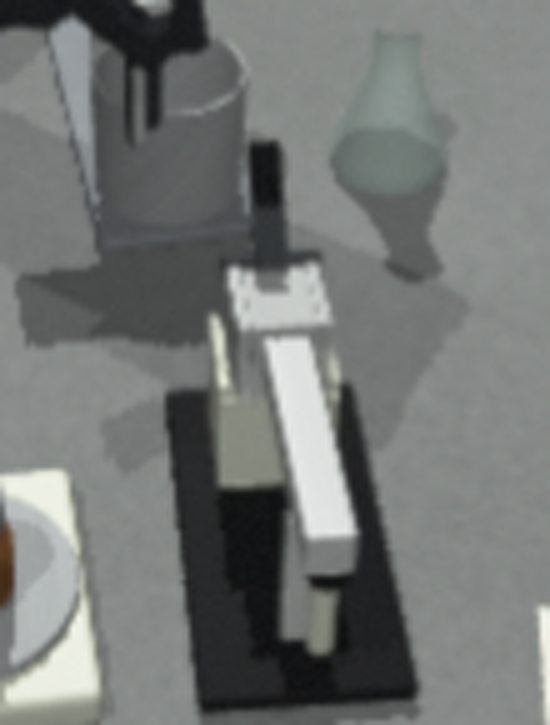

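```bash
python3 - <<'E'
from h import *
import pickle
g1,g2=pickle.load(open("g12.pkl","rb"))
f=lambda p,o,s:((np.array(p)+.5)/s-.5+np.array(o))
B=lambda *p:f(p,(260,165),8)
a=atz(g2,*B(711,243),.112);b=atz(g2,*B(384,211),.112);print(a,b,np.degrees(np.arctan2(*(b-a)[[0,1]])))
q=[atz(g2,*B(*x),.116) for x in [(380,148),(370,271)]];print(q)
C=np.array([.586,-.1915,.07])
for a in(0,30,45,55):
    t=np.radians(a);r=.061
    for h in(.012,-.004):
        P=loc(C,YA,.026+r*np.cos(t)-h*np.sin(t),.044+r*np.sin(t)+h*np.cos(t))
        print(a,h,"side",(proj(g1,P)+.5-[220,200])*5,"top",(proj(g2,P)+.5-[260,165])*8)
E
```

```text
[ 0.57237827 -0.33997262  0.112     ] [ 0.58410654 -0.21858229  0.112     ] 5.518570557634743
[array([ 0.60718261, -0.21664854,  0.116     ]), array([ 0.56165688, -0.21248408,  0.116     ])]
0 0.012 side [252.99581865 164.38671217] top [ 80.76735177 180.19694338]
0 -0.004 side [252.18283905 189.13872756] top [ 77.5556671 183.5127878]
30 0.012 side [258.39005396 135.18291455] top [126.34016766 177.89577758]
30 -0.004 side [255.43862507 147.97275503] top [100.87776108 178.68474904]
45 0.012 side [262.44062113 132.18559354] top [163.34930053 178.94667454]
45 -0.004 side [258.59838782 137.16220754] top [128.60682309 178.26332493]
55 0.012 side [265.50129716 135.0004817 ] top [191.7040453  180.46437501]
55 -0.004 side [261.17985795 134.33263376] top [152.07641526 178.79838065]
```

The side and top pixels fit the handle at about 55°. The coupler shifted only about 3 mm along its own axis: its origin is now (0.5868, -0.1907). Next I'll grip the bar.

```bash
sed -i 's/^CP=.*//' h.py; echo 'CP=np.array([.5868,-.1907,.070])' >> h.py; python3 - <<'E'
from h import *
q=tq(YA,0,-1);G=loc(CP,YA,-.052,0)
env.movel(G*[1,1,0]+[0,0,.16],velocity=.2,frame=q)
print(env.movel(G*[1,1,0]+[0,0,.060],velocity=.1,guard=8));st()
snap("side","s13.png",(220,180,330,325),5)
env.close_gripper(70);st()
snap("side","s14.png",(220,180,330,325),5)
E
```

```text
False
t 25.26 p [ 0.5821 -0.2427  0.0607] f [ 0.1 -0.2 -0. ] gap 0.999 j [-0.58   0.675  1.325  0.     1.141 -0.483]
t 25.91 p [ 0.5816 -0.2425  0.0603] f [-2.7  0.6  3.7] gap 0.242 j [-0.581  0.675  1.326 -0.     1.141 -0.483]
```

View pics/s14.png

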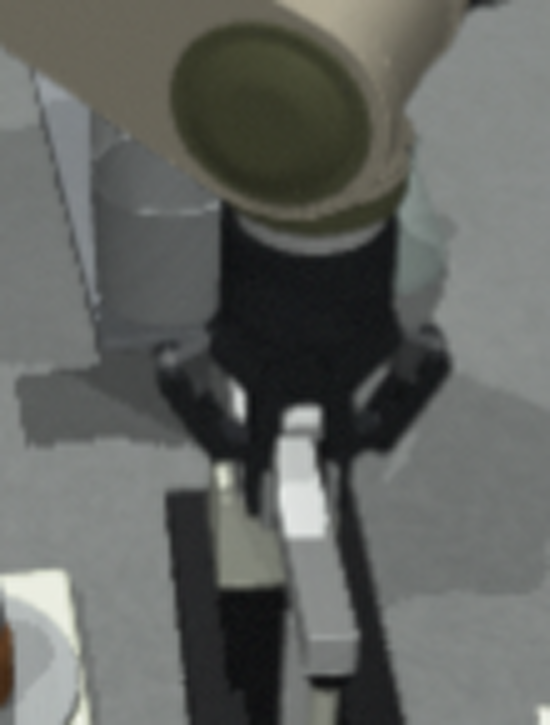

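```bash
python3 - <<'E'
from h import *
import pickle
s=monitor.sense();p=np.array(s["position"])
env.movel(p+[0,0,.03],velocity=.06);st()
env.movel(p+[0,0,.090],velocity=.12);st()
g=snap("side","s15.png",(200,130,340,290),4)
G=loc([BALL[0],BALL[1],0],YS,-.052,0)
mid=np.array([.57,-.05,.150])
env.movel(mid,velocity=.15,frame=tq(YS,0,-1))
env.movel(G+[0,0,.150],velocity=.12);st()
env.hold(.2)
g1=snap("side","s16.png",(190,90,330,230),4);g2=snap("top","t16.png",(120,150,260,240),5)
pickle.dump((g1,g2),open("g16.pkl","wb"));st()
E
```

```text
t 26.62 p [ 0.5814 -0.2423  0.09  ] f [ 0.2 -0.2 -8.9] gap 0.243 j [-0.581  0.642  1.299  0.     1.201 -0.483]
t 27.27 p [ 0.5812 -0.2422  0.1492] f [ 0.   0.3 -8.8] gap 0.242 j [-0.581  0.588  1.23   0.     1.326 -0.483]
t 30.39 p [0.5825 0.1277 0.15  ] f [ 0.4 -0.3 -8.8] gap 0.242 j [ 0.02   0.513  1.349 -0.     1.28   0.029]
t 30.69 p [0.5825 0.1281 0.15  ] f [-0.4 -0.5 -8.8] gap 0.242 j [ 0.02   0.513  1.349 -0.     1.28   0.029]
```

View pics/s15.png

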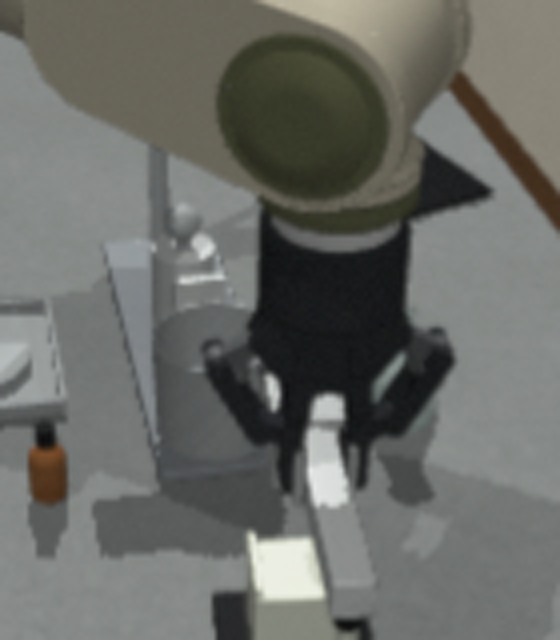

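View pics/s16.png

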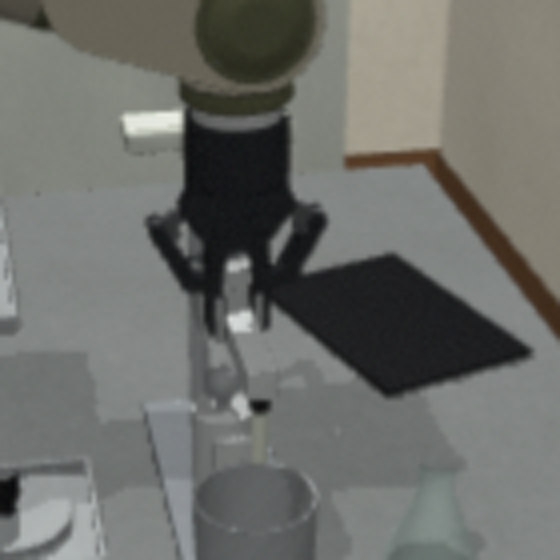

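View pics/t16.png

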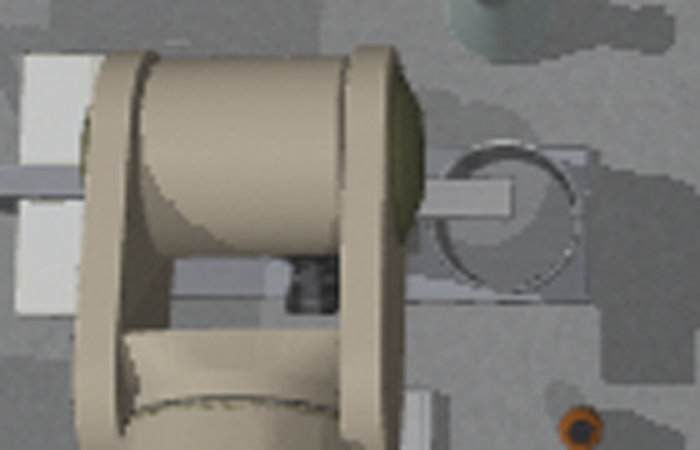

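```bash
python3 - <<'E'
from h import *
import pickle
g1,g2=pickle.load(open("g16.pkl","rb"))
save(g2,"t16b.png",(195,170,245,215),14);save(g1,"s16b.png",(230,150,280,225),8)
C=np.array([BALL[0],BALL[1],.1597])
xc,yc=frame(YS)
for n,P in(("bar end c",loc(C,YS,-.15,.042)),("end far",loc(C,YS,-.15,.042)-.011*yc),("end near",loc(C,YS,-.15,.042)+.011*yc),("bar -100 far",loc(C,YS,-.11,.042)-.011*yc),("near",loc(C,YS,-.11,.042)+.011*yc),("tip",loc(C,YS,-.14,-.038)),("pot",loc([*BALL[:2],.092],YS,-.14,0)),("ball",BALL)):
    print(n,"top",((proj(g2,P)+.5-[195,170])*14).round(),"side",((proj(g1,P)+.5-[230,150])*8).round())
E
```

```text
bar end c top [386. 281.] side [202. 256.]
end far top [387. 224.] side [234. 253.]
end near top [385. 337.] side [171. 259.]
bar -100 far top [181. 222.] side [211. 198.]
near top [179. 335.] side [150. 204.]
tip top [356. 307.] side [196. 436.]
pot top [364. 316.] side [196. 505.]
ball top [-303.  305.] side [129. 280.]
```

View pics/t16b.png

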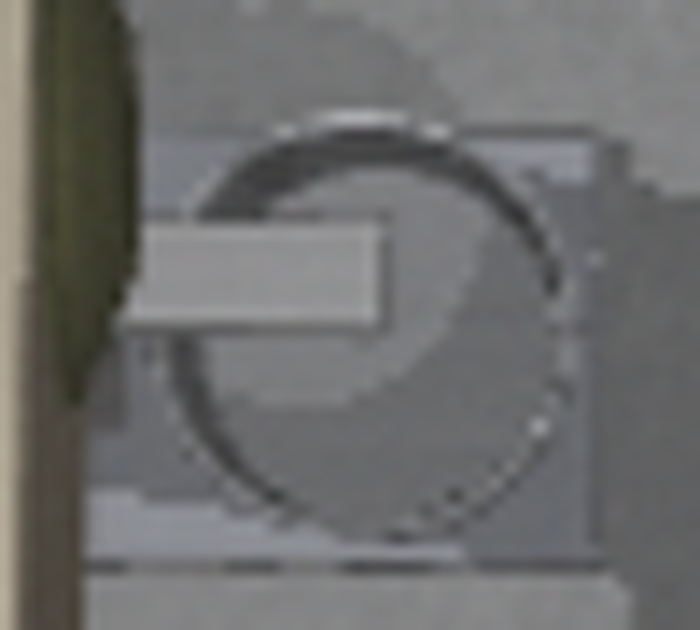

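View pics/s16b.png

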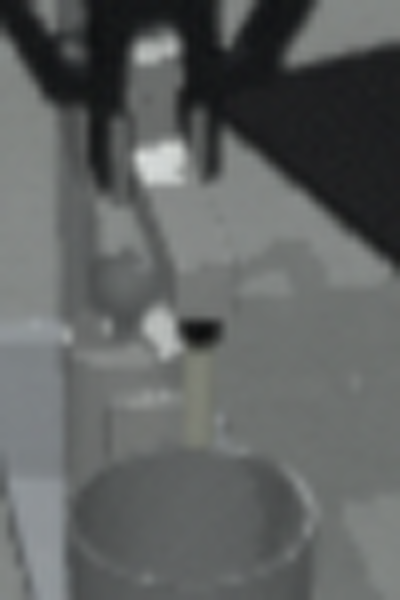

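```bash
python3 - <<'E'
from h import *
import pickle
g1,g2=pickle.load(open("g0.pkl","rb"))
save(g2,"t0c.png",(155,175,195,210),18);save(g1,"s0c.png",(230,170,262,205),18)
for n,P in(("ball",BALL),("post",BALL*[1,1,0]+[0,0,.085])):
    print(n,"top",((proj(g2,P)+.5-[155,175])*18).round(),"side",((proj(g1,P)+.5-[230,170])*18).round())
p=monitor.sense()["position"]
env.movel(np.array([p[0],p[1],.122]),velocity=.08);env.hold(.2);st()
g1=snap("side","s17.png",(215,140,285,225),8);g2=snap("top","t17.png",(195,170,245,215),14)
C=np.array([BALL[0],BALL[1],.1317])
xc,yc=frame(YS)
for n,P in(("end far",loc(C,YS,-.15,.042)-.011*yc),("end near",loc(C,YS,-.15,.042)+.011*yc),("lower far",loc(C,YS,-.15,.018)-.011*yc),("tip",loc(C,YS,-.14,-.038)),("pot",loc([*BALL[:2],.092],YS,-.14,0)),("ball",BALL)):
    print(n,"top",((proj(g2,P)+.5-[195,170])*14).round(),"side",((proj(g1,P)+.5-[215,140])*8).round())
E
```

```text
ball top [330. 302.] side [291. 269.]
post top [353. 311.] side [292. 375.]
t 31.39 p [0.5827 0.1281 0.1226] f [-0.5 -0.2 -8.7] gap 0.245 j [0.02  0.538 1.383 0.    1.219 0.029]
end far top [393. 235.] side [353. 403.]
end near top [392. 345.] side [291. 409.]
lower far top [399. 245.] side [352. 462.]
tip top [363. 316.] side [316. 581.]
pot top [364. 316.] side [316. 585.]
ball top [-303.  305.] side [249. 360.]
```

View pics/t0c.png

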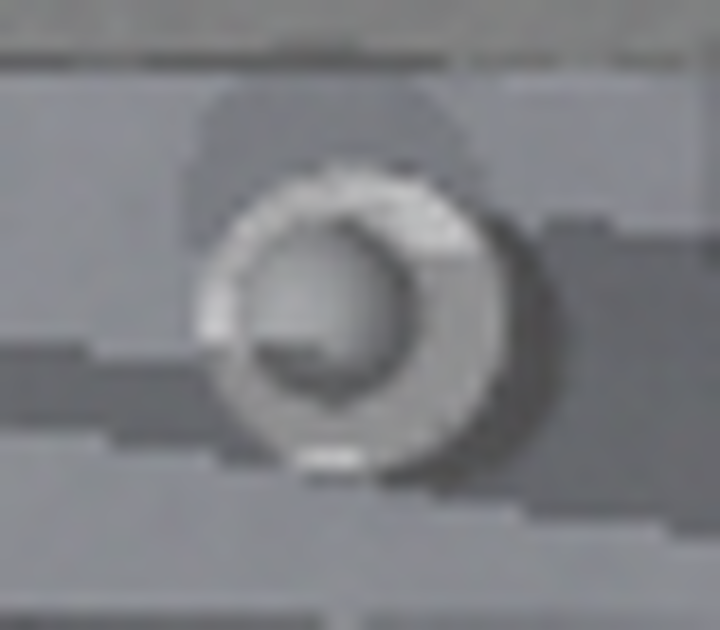

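View pics/s0c.png

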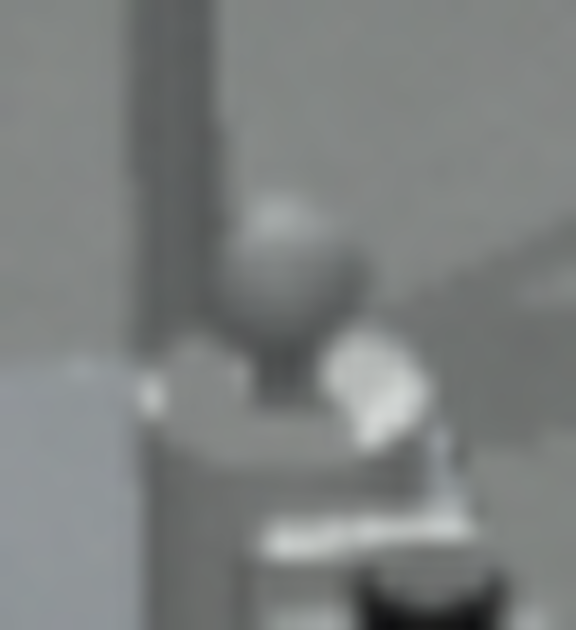

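View pics/t17.png

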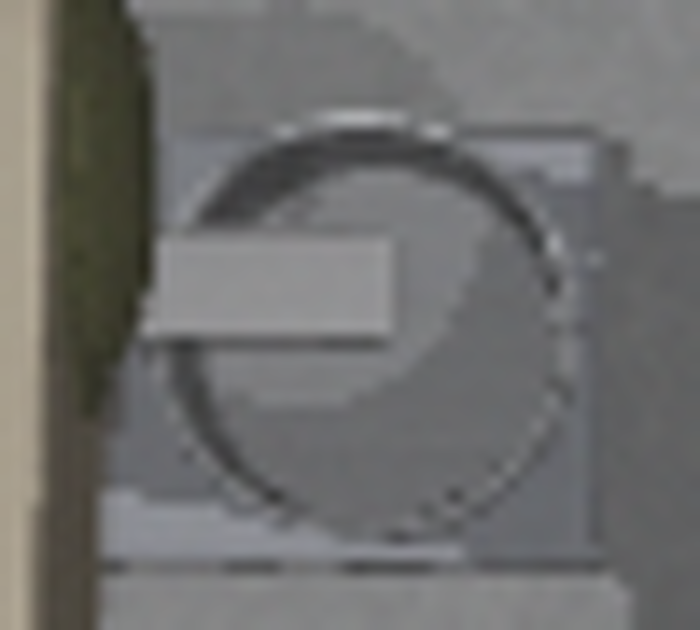

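View pics/s17.png

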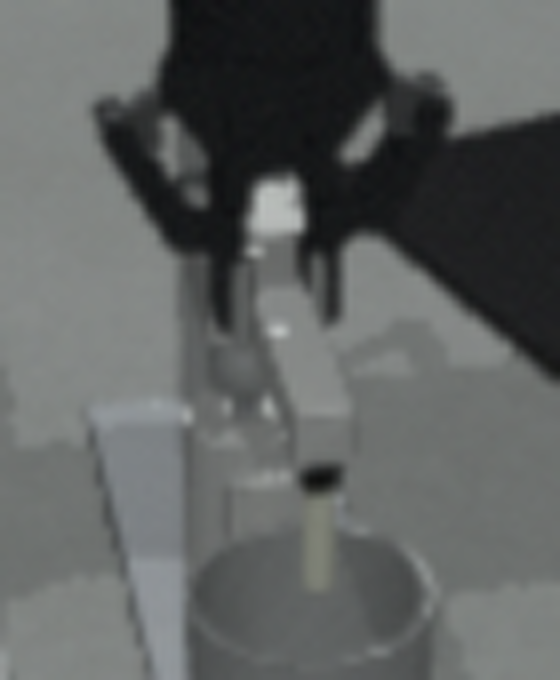

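The bar end (edges at rows 236 and 335, end at 390) and the ball put the held arm about 1.5 mm too far in +x. I'll correct that and lower with a guard.

```bash
python3 - <<'E'
from h import *
p=monitor.sense()["position"];x,y=p[0]-.0015,p[1]
env.movel(np.array([x,y,.122]),velocity=.05)
for z,gd in((.105,5),(.090,5),(.0745,6)):
    r=env.movel(np.array([x,y,z]),velocity=.03,guard=gd);st();print(r)
    if r:break
snap("side","s18.png",(215,140,285,225),8);snap("top","t18.png",(120,150,260,240),5)
E
```

```text
t 32.46 p [0.5812 0.1281 0.1051] f [-0.3 -0.8 -8.3] gap 0.242 j [ 0.02   0.554  1.407 -0.     1.181  0.029]
False
t 33.11 p [0.5812 0.1281 0.0901] f [-0.  -0.2 -8.8] gap 0.243 j [ 0.02   0.57   1.422 -0.     1.149  0.029]
False
t 33.6 p [0.5809 0.1281 0.0753] f [-1.4 -0.5  6.5] gap 0.242 j [ 0.02   0.587  1.436 -0.     1.119  0.029]
True
```

View pics/s18.png

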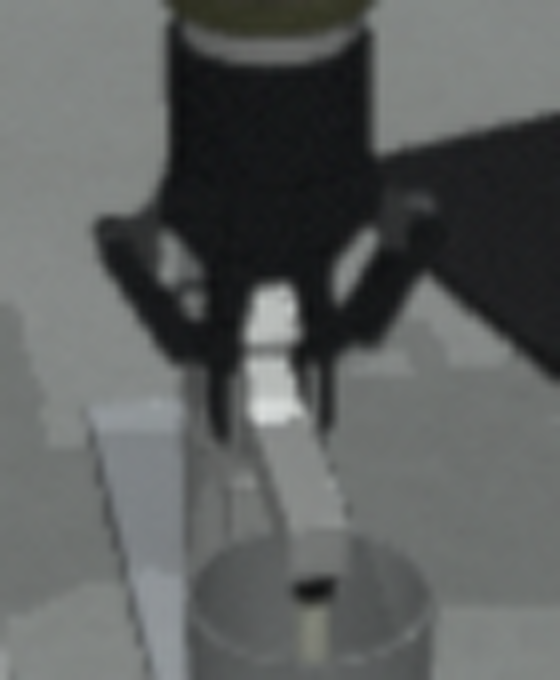

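Contact came at z = 0.0753, which is the height predicted for full seating, and the probe is inside the pot. I'll release and inspect.

```bash
python3 - <<'E'
from h import *
import pickle
p=monitor.sense()["position"]
env.release();env.hold(.2);st()
env.movel(np.array([p[0],p[1],.175]),velocity=.12)
env.movel(np.array([.47,.02,.22]),velocity=.2);st()
g1=snap("side","s19.png",(215,110,285,225),6);g2=snap("top","t19.png",(140,160,250,220),7)
pickle.dump((g1,g2),open("g19.pkl","wb"))
C=np.array([.5818,.1806,.085]);xc,yc=frame(YS)
for n,P in(("boxfrontfar",loc(C,YS,-.024,.046)-.0225*yc),("boxfrontnear",loc(C,YS,-.024,.046)+.0225*yc),("end far",loc(C,YS,-.15,.042)-.011*yc),("end near",loc(C,YS,-.15,.042)+.011*yc),("handle end",loc(C,YS,.026+.061*.574-.012*.82,.044+.061*.82+.012*.574))):
    print(n,"top",((proj(g2,P)+.5-[140,160])*7).round(),"side",((proj(g1,P)+.5-[215,110])*6).round())
E
```

```text
t 34.54 p [0.5795 0.128  0.0734] f [-0.1 -0.7 -0.5] gap 1.0 j [ 0.02   0.589  1.439 -0.     1.119  0.029]
t 36.5 p [0.4703 0.0204 0.2196] f [-0.2 -0.8 -0.8] gap 1.002 j [-2.060e-01  1.840e-01  1.622e+00 -1.000e-03  1.341e+00 -1.970e-01]
boxfrontfar top [282. 168.] side [235. 428.]
boxfrontnear top [280. 276.] side [150. 436.]
end far top [586. 199.] side [261. 567.]
end near top [586. 252.] side [216. 571.]
handle end top [ 67. 211.] side [167. 275.]
```

View pics/s19.png

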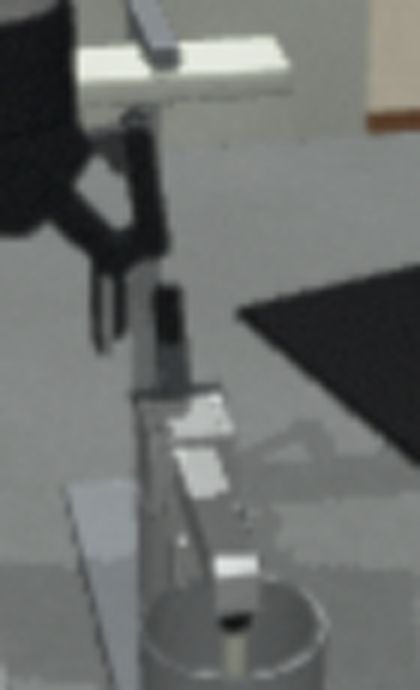

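View pics/t19.png

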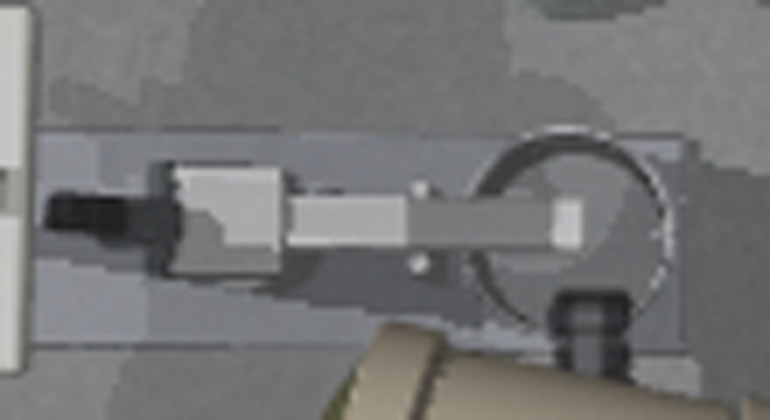

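The coupler matches the seated prediction: front edge at 282, bar end at 583 and level in the side view, with the handle still up. Next I'll press the handle down with closed fingers, leaning back 42°.

```bash
cat >> h.py <<'E'
CS=np.array([.5818,.1806,.085])
def press(t,L,r,clear=0,back=0):
    h=.012+.011*abs(np.sin(t-L))+clear
    P=loc(CS,YS,.026+r*np.cos(t)-h*np.sin(t),.044+r*np.sin(t)+h*np.cos(t))
    d=np.sin(L)*frame(YS)[0]-np.cos(L)*np.array([0,0,1])
    return P+(.022-back)*d
E
python3 - <<'E'
from h import *
L=np.radians(42);q=tq(YS,L,-1)
env.close_gripper(20)
env.reach(press(np.radians(55),L,.042,0,.10),q);st()
env.movel(press(np.radians(55),L,.042,.008),velocity=.1,guard=6);st()
snap("side","s20.png",(205,90,305,225),5);snap("top","t20.png",(120,150,260,240),5)
E
```

```text
t 38.08 p [0.5812 0.1663 0.2295] f [-0.1 -0.4 -0.4] gap 0.001 j [-0.24   0.471  1.394  0.709  1.502 -0.366]
t 39.16 p [0.5825 0.2267 0.1604] f [ 0.  -0.2 -0.2] gap -0.0 j [-0.136  0.546  1.469  0.754  1.325 -0.395]
```

View pics/s20.png

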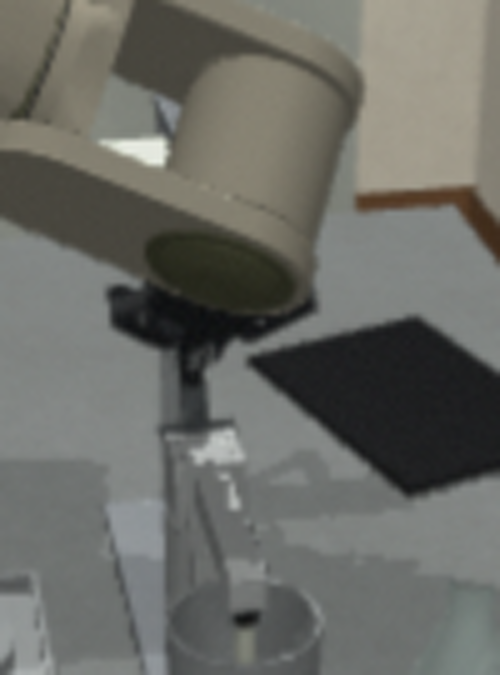

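View pics/t20.png

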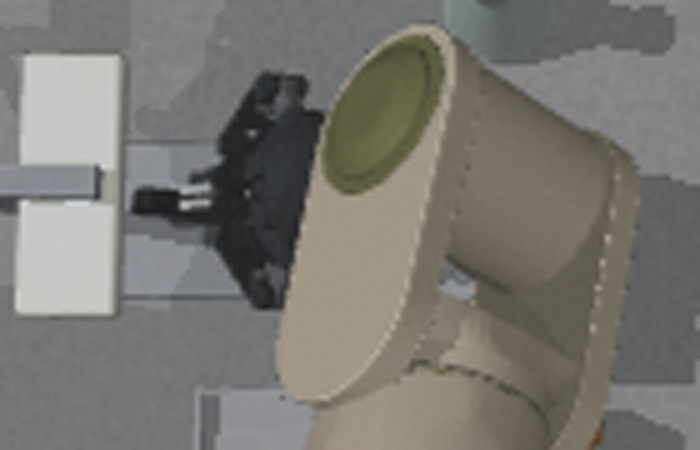

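The closed tips at (185,195) line up with the raised grip at (150,200) and are well clear of the lamp (x < 125). I'll press along the arc.

```bash
python3 - <<'E'
from h import *
L=np.radians(42)
for a,r in((46,.043),(38,.044),(30,.045),(22,.046),(14,.048),(7,.049)):
    x=env.movel(press(np.radians(a),L,r,-.001),velocity=.06,guard=10)
    s=monitor.sense();print(a,x,round(s["clock"],2),np.round(s["contact_force"],1),np.round(s["position"],4))
    if x:break
snap("side","s21.png",(205,90,305,225),5);snap("top","t21.png",(120,150,260,240),5)
E
```

```text
46 False 39.7 [-0.6 -0.3 -0.3] [0.5821 0.2431 0.1516]
38 False 39.96 [-0.2 -0.3 -0.2] [0.5822 0.249  0.1489]
30 False 40.21 [ 0.5 -0.2 -0.5] [0.5823 0.2539 0.1465]
22 False 40.46 [0.4 0.1 0.1] [0.5823 0.2587 0.1433]
14 False 40.72 [-0.8  0.4  0.1] [0.5823 0.2643 0.1397]
7 False 40.97 [-0.6  0.3  0.1] [0.5823 0.2681 0.1355]
```

View pics/s21.png

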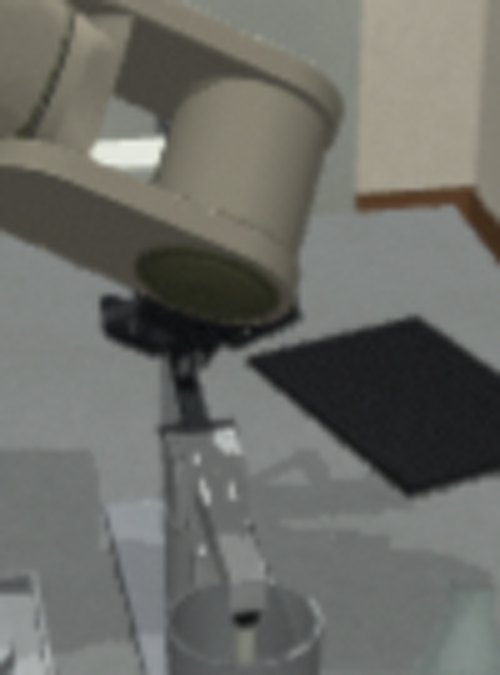

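View pics/t21.png

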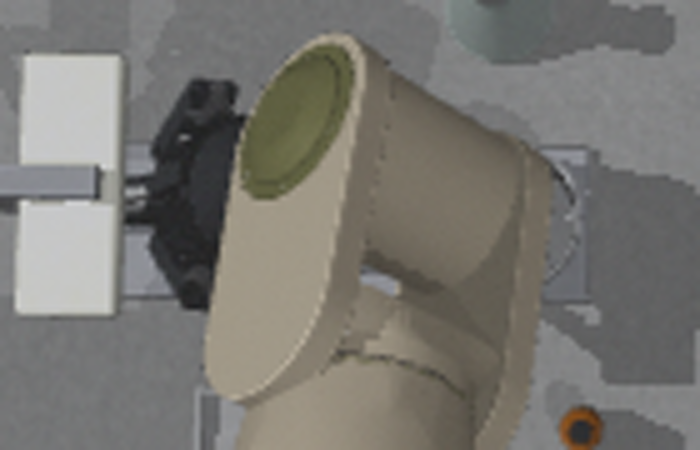

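```bash
python3 - <<'E'
from h import *
L=np.radians(42)
p=press(0,L,.050,-.001)
print(env.movel(p,velocity=.03,guard=5));st()
for i in range(1,5):
    r=env.movel(p-[0,0,.003*i],velocity=.02,guard=5);st()
    if r:break
snap("side","s22.png",(205,90,305,225),5);snap("top","t22.png",(120,150,260,240),5)
E
```

```text
False
t 41.42 p [0.5824 0.2714 0.1308] f [ 0.3 -0.3 -0.7] gap -0.0 j [-0.059  0.592  1.479  0.785  1.238 -0.383]
t 41.72 p [0.5825 0.2713 0.1279] f [ 0.4 -0.1 -0.6] gap -0.004 j [-0.059  0.596  1.481  0.787  1.234 -0.388]
t 41.93 p [0.5829 0.2716 0.1259] f [-1.1 -0.8  4.2] gap 0.002 j [-0.059  0.599  1.482  0.79   1.23  -0.392]
```

View pics/s22.png

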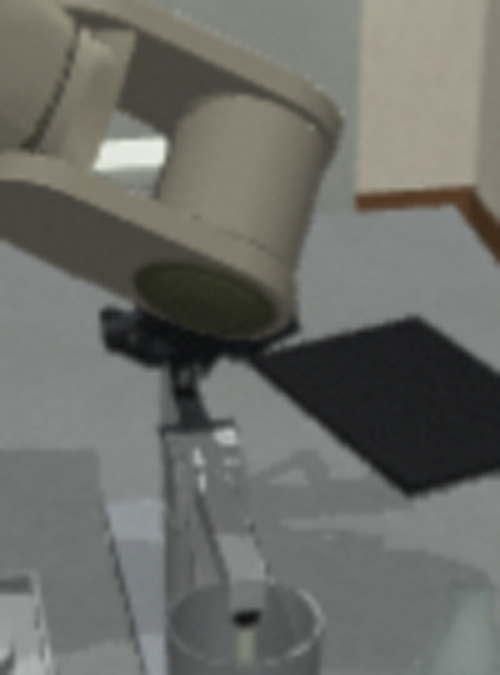

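```bash
python3 - <<'E'
from h import *
import pickle
L=np.radians(42)
p=monitor.sense()["position"]
r=env.movel(p-[0,0,.006],velocity=.015,guard=6);print(r);st()
env.hold(.2);st()
d=np.sin(L)*frame(YS)[0]-np.cos(L)*np.array([0,0,1])
p=monitor.sense()["position"]
env.movel(p-.13*d,velocity=.15);st()
env.reach(np.array([.43,.0,.24]),tq(YS,0,-1));st()
g1=snap("side","s23.png",(215,110,285,225),6);g2=snap("top","t23.png",(140,160,250,220),7)
pickle.dump((g1,g2),open("g23.pkl","wb"))
for a in(0,5,10,20):
    t=np.radians(a);r=.061
    for h in(.012,-.004):
        P=loc(CS,YS,.026+r*np.cos(t)-h*np.sin(t),.044+r*np.sin(t)+h*np.cos(t))
        print(a,h,"side",((proj(g1,P)+.5-[215,110])*6).round(),"top",((proj(g2,P)+.5-[140,160])*7).round())
E
```

```text
True
t 42.27 p [0.583  0.2721 0.1255] f [-2.7 -2.8  6.3] gap 0.001 j [-0.059  0.6    1.483  0.792  1.23  -0.395]
t 42.48 p [0.583  0.2719 0.1257] f [-1.9 -2.7  5.5] gap 0.001 j [-0.059  0.6    1.483  0.792  1.23  -0.394]
t 43.5 p [0.5819 0.1854 0.2216] f [ 0.5 -0.3 -0.2] gap 0.002 j [-0.209  0.48   1.404  0.722  1.47  -0.356]
t 44.38 p [0.4303 0.0006 0.2395] f [-0.1 -0.6  0.2] gap -0.001 j [-0.273  0.074  1.696  0.002  1.372 -0.265]
0 0.012 side [158. 320.] top [  5. 218.]
0 -0.004 side [158. 345.] top [ 15. 220.]
5 0.012 side [158. 312.] top [  4. 217.]
5 -0.004 side [158. 337.] top [ 11. 219.]
10 0.012 side [158. 305.] top [  5. 216.]
10 -0.004 side [158. 329.] top [  9. 218.]
20 0.012 side [160. 293.] top [ 11. 214.]
20 -0.004 side [158. 313.] top [  7. 217.]
```

View pics/s23.png

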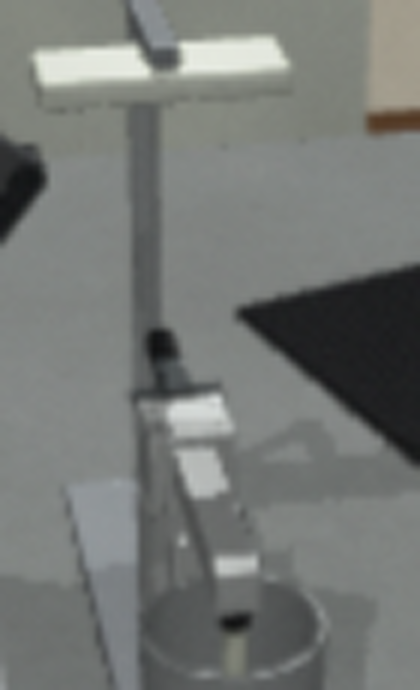

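View pics/t23.png

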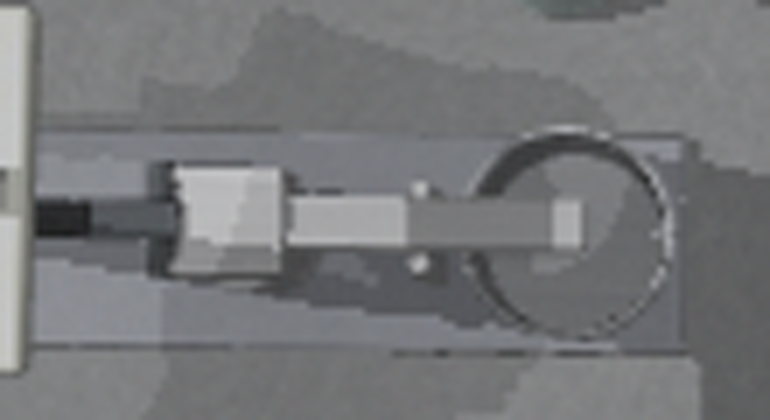

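```bash
python3 - <<'E'
from h import *
import pickle
g1,g2=pickle.load(open("g23.pkl","rb"))
save(g1,"s23b.png",(230,155,265,200),14)
for a in(0,5,10):
    t=np.radians(a)
    for r,h in((.061,.012),(.061,-.004),(.029,.012)):
        P=loc(CS,YS,.026+r*np.cos(t)-h*np.sin(t),.044+r*np.sin(t)+h*np.cos(t))
        print(a,r,h,((proj(g1,P)+.5-[230,155])*14).round())
for n,x,z in(("boxtop front",-.024,.046),("boxtop back",.03,.046),("bar end top",-.15,.042)): print(n,((proj(g1,loc(CS,YS,x,z))+.5-[230,155])*14).round())
E
```

```text
0 0.061 0.012 [158. 116.]
0 0.061 -0.004 [159. 176.]
0 0.029 0.012 [180. 177.]
5 0.061 0.012 [159.  99.]
5 0.061 -0.004 [159. 156.]
5 0.029 0.012 [181. 170.]
10 0.061 0.012 [160.  83.]
10 0.061 -0.004 [159. 137.]
10 0.029 0.012 [182. 164.]
boxtop front [239. 379.]
boxtop back [199. 265.]
bar end top [347. 698.]
```

View pics/s23b.png

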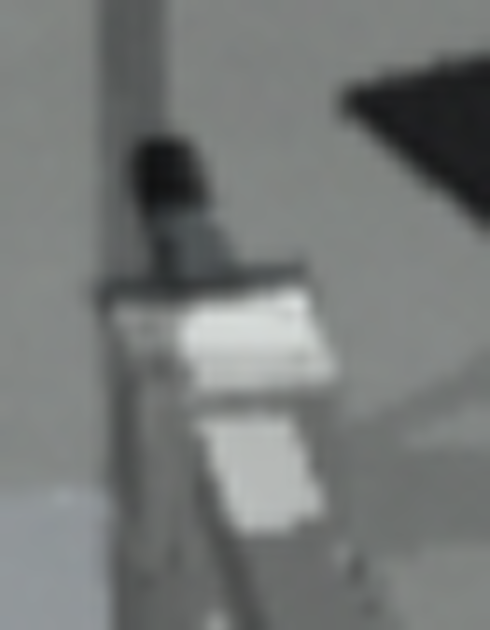

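The force reached 6.3 N (about 0.26 N m against 0.06 N m of hinge friction) without the handle moving further. The grip's image position, end top at row 135 in s23b, fits 0 rad within about 5 px. One last overall check before handing in.

```bash
python3 - <<'E'
from h import *
snap("side","s24.png",None,1.5);snap("top","t24.png",None,1.5);st()
E
```

```text
t 44.58 p [4.303e-01 2.000e-04 2.393e-01] f [ 0.8 -0.3 -0.6] gap -0.001 j [-2.740e-01  7.500e-02  1.696e+00  1.000e-03  1.373e+00 -2.650e-01]
```

View pics/s24.png

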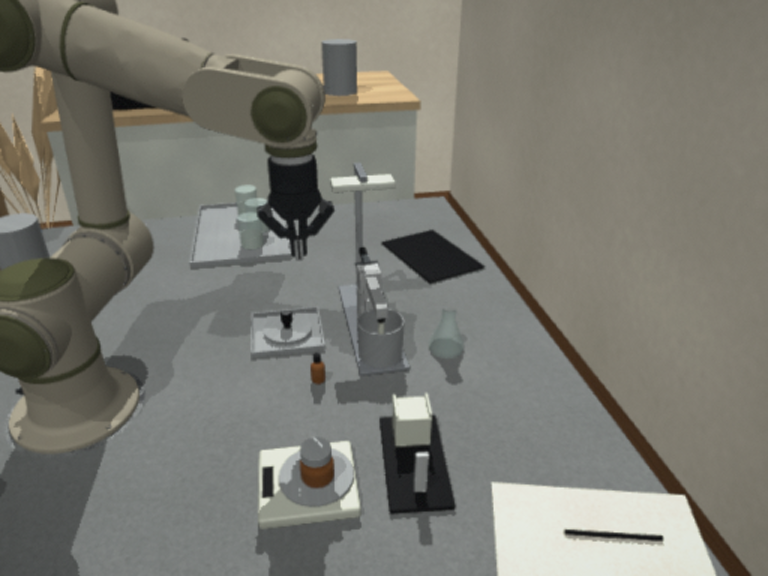

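View pics/t24.png

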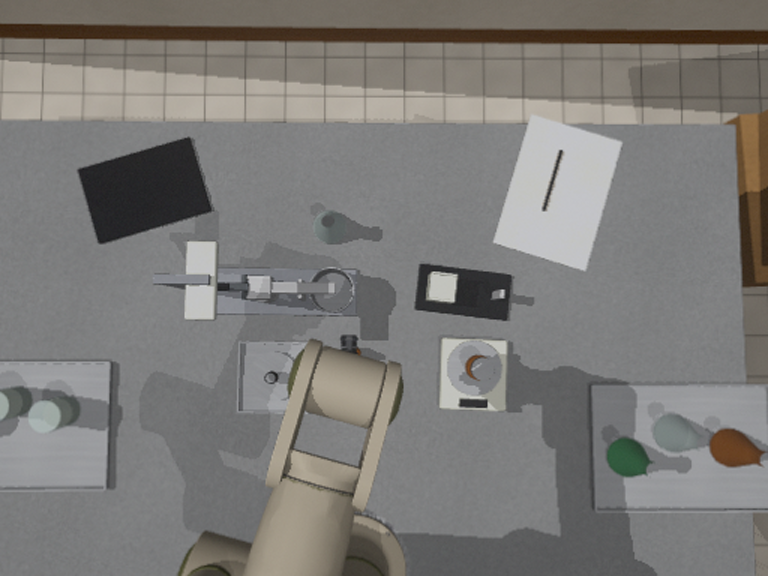

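The lid is in the tray at (287,325), the coupler is seated with the handle down at (363,255), and the probe is in the pot at (380,325). The flask, dropper and jar stand where they were, and the gripper is in free air.

```bash
python3 -c "
from h import *
print(job.hand_in());st()"
```

```text
the job is handed in; nothing more can be done
None
the job is handed in; nothing more can be done
```

The job is handed in at about 45 s on the robot's clock; the hand-in gave no verdict.

I set the lid in the tray knob up and raised the handle to about 55°. Then I moved the arm onto the ball with the probe in the pot, and pressed the handle down.

**Last checks**
- **Lid:** it lies level and knob up, about 3 mm from the tray's centre.
- **Coupler:** lowering met contact at the predicted seated height (TCP z 0.0753 m). After I let go, its edges matched the seated prediction within about 1 mm.
- **Handle:** the press stopped hard at about 6 N, well above the hinge's friction, and the pictures fit 0 rad to within a few degrees. The 0.08 rad limit is about 4.6°, so the pictures alone don't settle this; the hard stop is the better evidence.
- **Bystanders and robot:** the flask, dropper bottle and jar stand where they were, and the gripper touches nothing.

**What failed or disagreed**
- **First lid grasp:** it slipped off the knob and slid the lid about 4 mm on the pot. In the pictures the fingertips sat about 22 mm further back along the tool than the reported TCP. I allowed for that from then on, and both later grasps held.
- **Raising the handle:** this shifted the parked arm about 3 mm in its rack. I measured it again before gripping.
- **Pot position:** the pot's centre measured about 2.5 mm off the stand's axis in the top view, well within tolerance.

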